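# Seat the jar carousel on its kinematic base and load the jars

## Task

First seat the empty carousel on the round grey base so that each of its three ball feet rests fully home in its own seat (cone, groove and flat; the yellow stripe on the plate points the same way as the base's yellow tab). Then turn every staining jar that is drying mouth-down on the worktop the right way up and stand each one, mouth-up, centred on a dark square pad of its own on the carousel. Do not knock over the reagent bottles; leave the carousel seated and everything released and at rest.

Things in the scene. Friction and masses are not known exactly. Their poses are not given: they have to be found in the camera images.
- base: Kinematic base, fixed: flat round grey housing 140 mm across, 30 mm high, with three steel seats on top. Origin: centre of its underside, on the worktop; z up. A small yellow tab on its rim marks its +x. In its frame the flat seat is at (50, 0) mm, the cone at (-28, 50), the groove at (-28, -50).
- seat_cone (a point): Where the centre of a ball foot rests when home in the cone, 46.7 mm above the worktop. The cone has 55-degree walls, is open 26 mm wide at the top and its rim stands 50 mm above the worktop.
- seat_groove (a point): Where the centre of a ball foot rests when home in the groove, 46.7 mm above the worktop. The groove is 34 mm long, runs along the base's y (towards the cone), with walls and rim height like the cone's.
- seat_flat (a point): Where the centre of a ball foot rests on the flat seat (28 mm disc, its top 37.7 mm above the worktop), 46.7 mm above the worktop.
- carousel: Carousel, loose, about 0.65 kg: aluminium plate 158 mm across, 10 mm thick, on three ball feet, with a black upright blade handle at its centre (30 mm along x, 16 mm thick along y, top 118 mm above the origin; pinch it across the 16 mm). Origin: below the centre, level with the undersides of the balls; z up. A yellow stripe on the plate marks +x. Seated: x, y, yaw equal the base's, z 37.7 mm.
- foot_cone (a point): Centre of the ball foot (18 mm in diameter) that belongs in the cone; (-28, +50, 9) mm in the carousel's frame.
- foot_groove (a point): Centre of the ball foot (18 mm in diameter) that belongs in the groove; (-28, -50, 9) mm in the carousel's frame.
- foot_flat (a point): Centre of the ball foot (18 mm in diameter) that belongs on the flat seat, under the yellow stripe; (+50, 0, 9) mm in the carousel's frame.
- pad1 (a point): Centre of a dark square 48 mm jar pad on the carousel's plate top (28 mm above the carousel's origin), 45 mm from its centre at 60 degrees from its +x; its sides lie along and across that radius. Flat; only outwards a fence 36 mm wide and 16 mm high stands at the plate's edge, 5 mm beyond the pad.
- pad2 (a point): Centre of a dark square 48 mm jar pad on the carousel's plate top (28 mm above the carousel's origin), 45 mm from its centre at 180 degrees from its +x; its sides lie along and across that radius. Flat; only outwards a fence 36 mm wide and 16 mm high stands at the plate's edge, 5 mm beyond the pad.
- pad3 (a point): Centre of a dark square 48 mm jar pad on the carousel's plate top (28 mm above the carousel's origin), 45 mm from its centre at -60 degrees from its +x; its sides lie along and across that radius. Flat; only outwards a fence 36 mm wide and 16 mm high stands at the plate's edge, 5 mm beyond the pad.
- jar1: Square staining jar, white plastic with a blue closed bottom, 48 x 48 mm, 62 mm high, walls 4 mm, 0.09 kg; may be absent. Starts mouth-down on the worktop. Origin: centre of the open mouth; its z points from the mouth to the closed bottom (up while mouth-down, down when mouth-up); x, y are square to its side walls. It lies steadily on any side wall.
- jar1_bottom (a point): Outer centre of that jar's closed blue bottom, 62 mm from the mouth.
- jar2: Square staining jar, white plastic with a blue closed bottom, 48 x 48 mm, 62 mm high, walls 4 mm, 0.09 kg; may be absent. Starts mouth-down on the worktop. Origin: centre of the open mouth; its z points from the mouth to the closed bottom (up while mouth-down, down when mouth-up); x, y are square to its side walls. It lies steadily on any side wall.
- jar2_bottom (a point): Outer centre of that jar's closed blue bottom, 62 mm from the mouth.
- jar3: Square staining jar, white plastic with a blue closed bottom, 48 x 48 mm, 62 mm high, walls 4 mm, 0.09 kg; may be absent. Starts mouth-down on the worktop. Origin: centre of the open mouth; its z points from the mouth to the closed bottom (up while mouth-down, down when mouth-up); x, y are square to its side walls. It lies steadily on any side wall.
- jar3_bottom (a point): Outer centre of that jar's closed blue bottom, 62 mm from the mouth.
- reagent_a: Brown glass reagent bottle with a white cap, 46 mm across, 105 mm high, a bystander; origin: centre of its underside.
- reagent_c: White bottle with a black cap, 38 mm across, 89 mm high, a bystander; origin: centre of its underside.

How it is judged:
On the way:
1. the carousel, still empty, sits with its three balls home in cone, groove and flat (distance between foot_cone and seat_cone below 0.0035 m and distance between foot_groove and seat_groove below 0.0035 m and distance between foot_flat and seat_flat below 0.0035 m and horizontal distance between each of jar1, jar2, jar3 and carousel above 0.075 m), for 0.3 s.
At the end, for the whole second after the job is handed in: Each ball foot's centre is within 3.5 mm of its seat's point; every jar present stands mouth-up at rest on the carousel with its bottom's centre within 15 mm of the centre of a pad; carousel at rest (distance between foot_cone and seat_cone below 0.0035 m and distance between foot_groove and seat_groove below 0.0035 m and distance between foot_flat and seat_flat below 0.0035 m and linear speed of each of carousel, jar1, jar2, jar3 below 0.02 m/s and (distance between jar1_bottom and pad1 below 0.015 m or distance between jar1_bottom and pad2 below 0.015 m or distance between jar1_bottom and pad3 below 0.015 m) and height (world z) of each of jar1, jar2, jar3 above 0.122 m and (distance between jar2_bottom and pad1 below 0.015 m or distance between jar2_bottom and pad2 below 0.015 m or distance between jar2_bottom and pad3 below 0.015 m) and (distance between jar3_bottom and pad1 below 0.015 m or distance between jar3_bottom and pad2 below 0.015 m or distance between jar3_bottom and pad3 below 0.015 m)); the robot touches nothing.
It fails at once if the brown reagent bottle is knocked over (angle between reagent_a's own z axis and vertical above 0.6 rad).
It fails at once if the white reagent bottle is knocked over (angle between reagent_c's own z axis and vertical above 0.6 rad).
Of jar1, jar2, jar3 only 2 to 3 are there at a start; the rules pass over those that are not, and their reading is None.
At some moment in a run one of jar1, jar2, jar3 may be knocked a few centimetres aside while the robot is not near it.
Once in a run the grip may slacken for a moment while it holds something.
It also fails if it takes over 210 s, if anything falls off the work surface, if the arm or the gripper's body presses on something with over 40 N, if the wrist force passes 120 N, or if a joint passes its speed limit or range.

## Robot

A 6-joint arm with a two-finger parallel gripper is mounted at the origin on a cart in front of the work surface, level with it; the furniture and walls round the work are solid. World frame = base frame: x ahead of the robot, y to its left, z up, the work surface at z = 0. Lengths are in m, angles in rad, forces in N, time in s.
With the tool pointing down it reaches from about 0.25 to 0.85 m from the base axis. Payload 12.5 kg.
Tool frame: the origin (TCP) lies at the very end of the fingers, on their centre line; the grasp point (between the pads) lies 19 mm behind it; z points along the fingers, y is the line along which they close (so a half turn about z gives the same grasp; the last joint's range is limited). The gripper opens to 93 mm and grips with 3 to 60 N. Pads are 15 mm wide; open, the fingers measure 128 mm over their backs; the gripper's body (75 mm by 188 mm) begins 65 mm behind the grasp point.
Start: joints at [1.078, 0.351, 1.652, -0, 1.139, -0.085], TCP at [0.218, 0.505, 0.219] pointing down, gripper open.
Joint ranges: [-2.75, 2.75], [-0.79, 2.1], [0.01, 2.65], [-1.57, 4.71], [0.07, 3.14], [-2.87, 2.87]. Speed limits (rad/s): [2.22, 2.22, 2.79, 3.14, 3.14, 3.14].

## Interface

Orientations are given as a unit quaternion [x, y, z, w].
In Python, from station import bot, cams gives the robot as it stands. The module is installed in compiled form; this text tells all that it offers.
- The arm moves only by the tool arm_command, never from a script. Its argument "motion" is one flat list of numbers, 6 for each row, row after row: the shift along the tool's x, y, z in m, then the turn, a rotation vector about the tool's x, y, z in rad. In form: [dx, dy, dz, wx, wy, wz, dx, dy, dz, wx, wy, wz, ...]. A call has 1 to 8 rows; each row shifts and turns the commanded pose from where the row before left it, along the tool's axes as they then stand; what a row does not reach is not made up. A row lasts 1/10 s, in which the tool goes at most 50 mm and 8.59 degrees, less where a joint would pass 70% of its speed; a pose out of reach is approached as far as the arm can. A call with a gripper value outside its range is refused whole. "gripper" is the closure, from -1 (fully open) to 1 (shut), so that 0 is half open, set as the call begins (left out, the last holds). The fingers move at their own pace and stop on an object; the grip force is fixed at half the most. Time passes only in rows, so rows that do not move let the fingers close. It gives the time, the measured TCP pose, the force, the opening and the grip force at its end, in the units of the state.
- bot.observe(): the state, without advancing time (a new reading comes with each control period).
- cams.grab_frame(name): name is "side" or "top" or "wrist"; returns (picture, depth): 420x560x3 uint8, red, green, blue; 420x560 float32, m along the optical axis (not along the pixel's ray), 0 where there is no reading.
- cams.calibration(name): a dict with "mtx" (3x3 intrinsics, pixels), "pose" (4x4, takes a point from camera to world coordinates). Camera axes: x right, y down, z forward; pixel columns grow to the right and rows downward; lengths in m; the calibration is good to about 2 mm. A picture is of the moment at which its call begins: read the wrist's pose just before it. calibration takes no time and is no camera call; for the wrist camera it gives the pose at the moment of the call.
- bot.finish_job(): hands the job in; it is judged then, once.
The state is a dict: "time": time; "joints": joint angles; "dq": joint speeds; "effort": joint torques, N m; "position": TCP position; "orientation": TCP orientation; "ft_force": force on the tool from outside, world axes, zero at the start; "wrist_torque": the same for the moment, N m; "width": finger opening in m; "grasp_force": force on a finger pad.
Only numpy, scipy, OpenCV 4.12 (cv2) and the standard library are available. Lean on these libraries where they do the work, as an engineer would, in place of code of your own. Each camera call takes 0.05 s, during which the arm holds its last target. There are 200 camera calls.

## Working session

There is one attempt and no reset: what is moved stays moved. The work goes in short steps, Python scripts to look and compute and a tool call to move; the robot and the scene stay as the last step left them, time stands still between calls to the robot, and variables do not carry over. Pictures are saved under pics/ and viewed, at most 14 in all, crops included, and the job is handed in when it is done.

Besides the shell and the picture viewer there is one more tool, called after ">>>" by a JSON object that holds its "fn" and its "kwargs", one argument or row to a line. arm_command: Moves the arm, as the interface text tells. Its arguments: {"type":"object","properties":{"motion":{"type":"array"},"gripper":{"type":"number"}},"required":["motion"]}

```bash
mkdir -p pics; python3 - <<'E'
from station import bot,cams
import cv2,numpy as np
s=bot.observe();print(s)
for n in("top","side"):
    c=cams.calibration(n);print(n,c["mtx"].round(1).tolist(),c["pose"].round(4).tolist())
    p,d=cams.grab_frame(n);np.savez(f"{n}0.npz",p=p,d=d)
    cv2.imwrite(f"pics/{n}0.png",p[:,:,::-1])
E
```

```text
{'time': 0.0, 'joints': array([ 1.07843002e+00,  3.51262731e-01,  1.65242939e+00, -2.91414011e-05,
        1.13908921e+00, -8.45868449e-02]), 'dq': array([ 7.86915209e-05,  1.43910481e-03, -7.55840310e-04,  6.01683005e-04,
       -6.79544234e-04, -1.17869574e-03]), 'effort': array([-2.42058968e-04, -4.97342634e+01, -2.85250872e+01,  6.98749744e-02,
        2.57913623e-02, -1.15230118e-04]), 'position': array([0.21792665, 0.50460544, 0.2180849 ]), 'orientation': array([ 2.02474000e-01,  9.79287458e-01, -5.73541564e-04, -1.56400501e-04]), 'ft_force': array([-0.33504973, -1.183897  ,  0.70215874]), 'wrist_torque': array([-0.01305172,  0.00804267, -0.00983574]), 'grasp_force': 0.0, 'width': 0.09267917305740869}
top [[519.4, 0.0, 284.5], [0.0, 519.4, 203.6], [0.0, 0.0, 1.0]] [[-0.0225, -0.9969, 0.075, 0.4607], [-0.9997, 0.0231, 0.0068, -0.2677], [-0.0085, -0.0749, -0.9972, 1.1253], [0.0, 0.0, 0.0, 1.0]]
side [[463.0, 0.0, 283.0], [0.0, 463.0, 212.5], [0.0, 0.0, 1.0]] [[-0.9101, -0.2168, 0.3531, 0.2659], [-0.4143, 0.4755, -0.7761, 0.3962], [0.0004, -0.8526, -0.5226, 0.5343], [0.0, 0.0, 0.0, 1.0]]
```

View pics/top0.png

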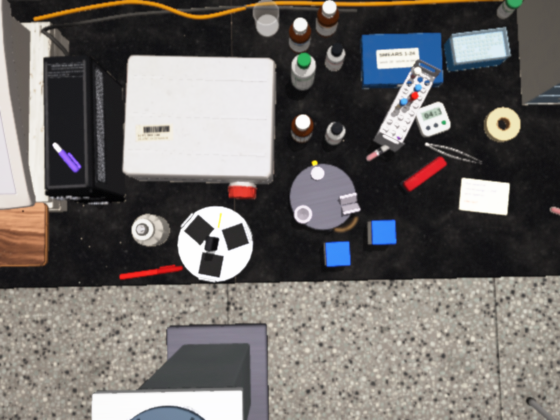

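View pics/side0.png

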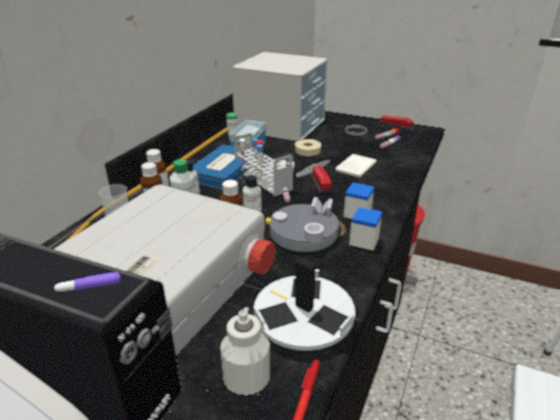

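The top view shows the carousel at (215,243) with its stripe at (220,218), the base at (322,197) with its tab at (314,163), and two jars at (338,254) and (382,232). The bottles stand near (302,127) and (336,132). No third jar is visible.

```bash
cat > h.py <<'E'
import numpy as np,cv2
from scipy.spatial.transform import Rotation as R
from station import bot,cams
def grab(n):
    s=bot.observe();c=cams.calibration(n);p,d=cams.grab_frame(n);return p,d,c
def plane(uv,z,c):
    uv=np.atleast_2d(uv).astype(float);K=c["mtx"];P=c["pose"]
    r=np.c_[(uv[:,0]-K[0,2])/K[0,0],(uv[:,1]-K[1,2])/K[1,1],np.ones(len(uv))]@P[:3,:3].T
    return P[:3,3]+r*((z-P[2,3])/r[:,2])[:,None]
def cloud(d,c):
    v,u=np.indices(d.shape);K=c["mtx"];P=c["pose"]
    q=np.stack([(u-K[0,2])/K[0,0]*d,(v-K[1,2])/K[1,1]*d,d],-1);return q@P[:3,:3].T+P[:3,3]
def hsv(p,lo,hi):return cv2.inRange(cv2.cvtColor(p,cv2.COLOR_RGB2HSV),np.array(lo),np.array(hi))
def blobs(m,amin=20):
    cs=cv2.findContours(m,cv2.RETR_EXTERNAL,cv2.CHAIN_APPROX_NONE)[0]
    return sorted([k for k in cs if cv2.contourArea(k)>=amin],key=cv2.contourArea,reverse=True)
E
python3 - <<'E'
from h import *
f=np.load("top0.npz");p,d=f["p"],f["d"];c=cams.calibration("top");W=cloud(d,c)
for k in blobs(hsv(p,(105,150,120),(120,255,255)),100):
    (x,y),wh,a=cv2.minAreaRect(k)
    if y<210: continue
    b=plane(cv2.boxPoints(((x,y),wh,a)),.062,c)[:,:2];e=b[1]-b[0]
    print("jar",(x,y),wh,plane((x,y),.062,c).round(4),np.degrees(np.arctan2(e[1],e[0])),np.linalg.norm(np.diff(b,axis=0),axis=1).round(4),W[int(y),int(x)].round(3))
for k in blobs(hsv(p,(22,120,120),(35,255,255)),3):
    m=k.reshape(-1,2).mean(0)
    if m[1]>100: print("yel",m,cv2.contourArea(k),W[int(m[1]),int(m[0])].round(4),cv2.minAreaRect(k))
def circ(mask,z,n):
    k=blobs(mask)[0];q=plane(cv2.convexHull(k).reshape(-1,2),z,c)[:,:2].astype(np.float32)
    print(n,cv2.minEnclosingCircle(q))
H=W[...,2]
roi=np.zeros(d.shape,np.uint8);roi[150:240,280:368]=1
circ(((H>.02)&(H<.036)&(roi>0)).astype(np.uint8),.03,"base")
roi[:]=0;roi[200:290,170:262]=1
circ(((H>.02)&(H<.036)&(roi>0)).astype(np.uint8),.028,"car plate")
for n,(a,b,e,g) in dict(box=(60,175,130,270),knob=(183,198,230,256),bottle=(215,245,135,165),br=(118,138,292,312),wh=(122,142,328,345),handle=(236,250,204,220)).items():
    w=W[a:b,e:g];h=w[...,2];t=w[h>h.max()-.012];print(n,h.max().round(3),t.min(0).round(3),t.max(0).round(3))
E
```

```text
jar (337.6695556640625, 253.39154052734375) (24.91887092590332, 24.469432830810547) [[ 0.4366 -0.3663  0.062 ]] -88.43661004548633 [0.0499 0.0505 0.0497] [ 0.437 -0.365  0.064]
jar (383.5, 232.0) (24.0, 25.0) [[ 0.478  -0.4611  0.062 ]] -91.31265720555602 [0.051  0.0489 0.0509] [ 0.478 -0.461  0.059]
yel [314.  162.6] 17.5 [ 0.631  -0.3251  0.0259] ((314.5, 162.5), (5.0, 5.0), 90.0)
base ((0.5588588118553162, -0.34188348054885864), 0.07628476619720459)
car plate ((0.46336060762405396, -0.11145345866680145), 0.07880567759275436)
box 1.125 [ 0.461 -0.268  1.125] [ 0.461 -0.268  1.125]
knob 1.125 [ 0.461 -0.268  1.125] [ 0.461 -0.268  1.125]
bottle 1.125 [ 0.461 -0.268  1.125] [ 0.461 -0.268  1.125]
br 1.125 [ 0.461 -0.268  1.125] [ 0.461 -0.268  1.125]
wh 1.125 [ 0.461 -0.268  1.125] [ 0.461 -0.268  1.125]
handle 0.121 [ 0.452 -0.121  0.11 ] [ 0.477 -0.102  0.121]
```

>>> {"fn": "arm_command", "kwargs": {
  "motion": [-0.029,-0.029,-0.0025,0,0,0,-0.029,-0.029,-0.0025,0,0,0,-0.029,-0.029,-0.0025,0,0,0,-0.029,-0.029,-0.0025,0,0,0,-0.029,-0.029,-0.0025,0,0,0,-0.029,-0.029,-0.0025,0,0,0,-0.029,-0.029,-0.0025,0,0,0,-0.029,-0.029,-0.0025,0,0,0]
}}

```text
time: 0.9
position: [0.3392, 0.1983, 0.2387]
orientation: [0.202, 0.979, -0.0, 0.0]
ft_force: [-0.1, 0.1, 0.3]
width: 0.0929
grasp_force: 0.0
```

>>> {"fn": "arm_command", "kwargs": {
  "motion": [-0.029,-0.029,-0.0025,0,0,0,-0.029,-0.029,-0.0025,0,0,0,-0.029,-0.029,-0.0025,0,0,0,-0.029,-0.029,-0.0025,0,0,0,-0.029,-0.029,-0.0025,0,0,0,-0.029,-0.029,-0.0025,0,0,0,-0.029,-0.029,-0.0025,0,0,0,-0.029,-0.029,-0.0025,0,0,0]
}}

```text
time: 1.7
position: [0.4602, -0.1068, 0.2586]
orientation: [0.203, 0.979, 0.0, -0.0]
ft_force: [0.2, 0.3, 0.1]
width: 0.0928
grasp_force: 0.0
```

```bash
python3 - <<'E'
from h import *
f=np.load("top0.npz");d=f["d"];c=cams.calibration("top");W=cloud(d,c);W[d==0]=np.nan
for n,(a,b,e,g) in dict(box=(60,175,130,270),knob=(183,198,230,256),bottle=(215,245,135,165),br=(118,138,292,312),wh=(122,142,328,345),car=(205,282,175,255)).items():
    w=W[a:b,e:g];h=w[...,2];t=w[h>np.nanmax(h)-.012];print(n,np.nanmax(h).round(3),t.min(0).round(3),t.max(0).round(3))
p,d,c=grab("wrist");np.savez("w0.npz",p=p,d=d,P=c["pose"],K=c["mtx"]);cv2.imwrite("pics/w0.png",p[:,:,::-1])
s=bot.observe();print(s["position"],s["orientation"],s["time"],s["joints"].round(2));print(c["pose"].round(3).tolist(),c["mtx"][0])
T=np.eye(4);T[:3,:3]=R.from_quat(s["orientation"]).as_matrix();T[:3,3]=s["position"];print((np.linalg.inv(T)@c["pose"]).round(4).tolist())
E
```

```text
box 0.113 [ 0.597 -0.236  0.101] [0.836 0.046 0.113]
knob 0.085 [ 0.556 -0.195  0.073] [ 0.584 -0.151  0.085]
bottle 0.122 [0.488 0.012 0.11 ] [0.502 0.029 0.122]
br 0.108 [ 0.687 -0.313  0.097] [ 0.708 -0.287  0.108]
wh 0.092 [ 0.679 -0.381  0.08 ] [ 0.703 -0.358  0.092]
car 0.121 [ 0.448 -0.121  0.11 ] [ 0.477 -0.102  0.121]
[ 0.46212498 -0.11098916  0.25888762] [ 2.03259499e-01  9.79124255e-01 -8.31890438e-04  7.59050181e-04] 1.75 [-0.33  0.17  1.79 -0.    1.18 -1.49]
[[0.397, 0.88, 0.262, 0.388], [0.918, -0.38, -0.114, -0.076], [-0.0, 0.286, -0.958, 0.425], [0.0, 0.0, 0.0, 1.0]] [311.21351524   0.         283.41440189]
[[0.0013, -0.9589, -0.2839, 0.0819], [1.0, 0.0009, 0.0013, 0.0021], [-0.001, -0.2839, 0.9589, -0.1659], [0.0, 0.0, 0.0, 1.0]]
```

View pics/w0.png

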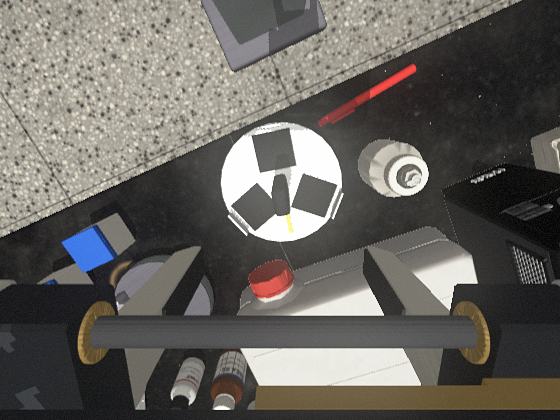

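The wrist view shows the plate centred near (281,181), with pads at (274,149), (317,195) and (253,207), the handle at (282,195) and the stripe at (290,222).

```bash
python3 - <<'E'
from h import *
f=np.load("w0.npz");p=f["p"];c=dict(mtx=f["K"],pose=f["P"])
roi=np.zeros(p.shape[:2],np.uint8);cv2.circle(roi,(281,182),62,255,-1)
wh=hsv(p,(0,0,150),(179,60,255))&roi
k=blobs(wh)[0];hull=cv2.convexHull(k).reshape(-1,2)
print("plate",cv2.minEnclosingCircle(plane(hull,.028,c)[:,:2].astype(np.float32)))
inn=np.zeros_like(roi);cv2.circle(inn,(281,182),54,255,-1)
y=hsv(p,(20,90,100),(38,255,255))&inn
v,u=np.nonzero(y);q=plane(np.c_[u,v],.028,c)[:,:2];
if len(q):print("stripe",q.mean(0),q.min(0),q.max(0),len(q))
dk=hsv(p,(0,0,0),(179,255,70))&inn
for k in blobs(dk,100):
    r=cv2.minAreaRect(k);b=plane(cv2.boxPoints(r),.028,c)[:,:2];e=b[1]-b[0]
    print("pad",r[0],b.mean(0).round(4),np.degrees(np.arctan2(e[1],e[0])),np.linalg.norm(np.diff(b,axis=0),axis=1).round(3))
E
```

```text
plate ((0.4622354209423065, -0.11207441240549088), 0.07878975570201874)
stripe [ 0.51404475 -0.12294561] [ 0.5018352  -0.12686315] [ 0.52694773 -0.11906589] 57
```

>>> {"fn": "arm_command", "kwargs": {
  "motion": [0,0,0.0315,0,0,-0.09,0,0,0.0315,0,0,-0.09,0,0,0.0315,0,0,0,0,0,0.0315,0,0,0,0,0,0.0315,0,0,0,0,0,0.0315,0,0,0,0,0,0,0,0,0,0,0,0,0,0,0]
}}

```text
time: 2.55
position: [0.46, -0.105, 0.07]
orientation: [0.114, 0.994, 0.0, -0.0]
ft_force: [1.4, -0.7, 1.4]
width: 0.0929
grasp_force: 0.0
```

>>> {"fn": "arm_command", "kwargs": {
  "motion": [0,0,0,0,0,0,0,0,0,0,0,0,0,0,0,0,0,0,0,0,0,0,0,0,0,0,0,0,0,0,0,0,0,0,0,0,0,0,0,0,0,0,0,0,0,0,0,0],
  "gripper": 1
}}

```text
time: 3.35
position: [0.46, -0.1051, 0.0696]
orientation: [0.114, 0.994, 0.0, -0.0]
ft_force: [0.1, -0.2, -1.1]
width: 0.0336
grasp_force: 0.0
```

>>> {"fn": "arm_command", "kwargs": {
  "motion": [0,0,-0.02,0,0,0,0,0,-0.03,0,0,0,0,0,-0.03,0,0,0,0,0,-0.02,0,0,0,0,0,0,0,0,0,0,0,0,0,0,0]
}}

```text
time: 3.95
position: [0.4598, -0.105, 0.1692]
orientation: [0.114, 0.994, 0.0, -0.0]
ft_force: [0.2, -0.4, -0.2]
width: 0.0005
grasp_force: 0.0
```

>>> {"fn": "arm_command", "kwargs": {
  "motion": [0,0,0,0,0,0,0,0,0,0,0,0,0,0,0,0,0,0,0,0,0,0,0,0,0,0,0,0,0,0,0,0,0,0,0,0,0,0,0,0,0,0,0,0,0,0,0,0],
  "gripper": -0.3
}}

```text
time: 4.75
position: [0.46, -0.1051, 0.1697]
orientation: [0.114, 0.994, -0.0, 0.0]
ft_force: [-0.5, -0.4, -0.8]
width: 0.0582
grasp_force: 0.0
```

```bash
cat >> h.py <<'E'
def car(z=.028,rim=62,n="wrist"):
    p,d,c=grab(n);W=cloud(d,c)
    m=hsv(p,(0,0,150),(179,60,255))&((d>0)&(abs(W[...,2]-z)<.012)).astype(np.uint8)*255
    k=blobs(m)[0];h=cv2.convexHull(k);cc=cv2.minEnclosingCircle(plane(h.reshape(-1,2),z,c)[:,:2].astype(np.float32))
    inn=np.zeros_like(m);cv2.fillPoly(inn,[h],255);inn=cv2.erode(inn,np.ones((9,9)))
    y=hsv(p,(20,90,100),(38,255,255))&inn;v,u=np.nonzero(y);q=plane(np.c_[u,v],z,c)[:,:2]
    e=q.mean(0)-cc[0];t=(np.hypot(*(W[...,:2]-cc[0]).transpose(2,0,1))<.03)&(d>0)&(W[...,2]>z+.08)&(W[...,2]<z+.1)
    print(n,"plate",cc,"yaw",np.degrees(np.arctan2(e[1],e[0])),"handle",W[t].mean(0) if t.any() else None);return p,d,c,W
E
python3 - <<'E'
from h import *
for i in range(3):
    s=bot.observe();print(s["position"].round(4),s["time"]);
    if i<2:car(n=["wrist","top"][i])
print(s["width"])
E
```

```text
[ 0.46   -0.1051  0.1697] 4.75
wrist plate ((0.46190211176872253, -0.1123446375131607), 0.07856126129627228) yaw -11.939568806904218 handle [ 0.46004612 -0.11170508  0.11680165]
[ 0.46   -0.1051  0.1697] 4.8
top plate ((0.5545393228530884, -0.3445478677749634), 0.071217842400074) yaw nan handle None
[ 0.46   -0.1051  0.1696] 4.85
0.06009219655053767h.py:23: RuntimeWarning: Mean of empty slice.
  e=q.mean(0)-cc[0];t=(np.hypot(*(W[...,:2]-cc[0]).transpose(2,0,1))<.03)&(d>0)&(W[...,2]>z+.08)&(W[...,2]<z+.1)
  ret = um.true_divide(
```

>>> {"fn": "arm_command", "kwargs": {
  "motion": [-0.0035,-0.0065,0.02,0,0,0,0,0,0.03,0,0,0,0,0,0.03,0,0,0,0,0,0.02,0,0,0,0,0,0,0,0,0,0,0,0,0,0,0]
}}

```text
time: 5.45
position: [0.4622, -0.1123, 0.0701]
orientation: [0.114, 0.994, -0.0, -0.0]
ft_force: [0.6, 0.8, -0.3]
width: 0.0603
grasp_force: 0.0
```

>>> {"fn": "arm_command", "kwargs": {
  "motion": [0,0,0,0,0,0,0,0,0,0,0,0,0,0,0,0,0,0,0,0,0,0,0,0,0,0,0,0,0,0,0,0,0,0,0,0,0,0,0,0,0,0,0,0,0,0,0,0],
  "gripper": 1
}}

```text
time: 6.25
position: [0.462, -0.1122, 0.0697]
orientation: [0.114, 0.994, -0.0, 0.0]
ft_force: [-0.1, 0.6, -0.4]
width: 0.0163
grasp_force: 30.0
```

>>> {"fn": "arm_command", "kwargs": {
  "motion": [0,0,0,0,0,0,0,0,0,0,0,0,0,0,0,0,0,0,0,0,0,0,0,0]
}}

```text
time: 6.65
position: [0.462, -0.1122, 0.0696]
orientation: [0.114, 0.994, -0.0, 0.0]
ft_force: [0.6, 0.6, 0.2]
width: 0.0159
grasp_force: 30.0
```

>>> {"fn": "arm_command", "kwargs": {
  "motion": [0,0,-0.02,0,0,0,0,0,-0.03,0,0,0,0,0,-0.03,0,0,0,0,0,-0.02,0,0,0,0,0,0,0,0,0]
}}

```text
time: 7.15
position: [0.4627, -0.1125, 0.1713]
orientation: [0.114, 0.994, -0.0, 0.002]
ft_force: [0.6, -0.6, -5.9]
width: 0.0161
grasp_force: 30.0
```

```bash
python3 - <<'E'
from h import *
p,d,c=grab("top");np.savez("t1.npz",p=p,d=d)
cv2.imwrite("pics/base.png",cv2.resize(p[150:245,275:375,::-1],None,fx=6,fy=6,interpolation=cv2.INTER_CUBIC))
W=cloud(d,c);m=((d>0)&(W[...,2]>.018)).astype(np.uint8);m[:150]=0;m[242:]=0;m[:,:282]=0;m[:,366:]=0
k=blobs(m)[0].reshape(-1,2);q=plane(k,.030,c)[:,:2]
from scipy.optimize import least_squares
o=least_squares(lambda x:np.hypot(*(q-x[:2]).T)-x[2],[.556,-.342,.07],loss="soft_l1",f_scale=.001);print(o.x,np.abs(o.fun).mean())
o=least_squares(lambda x:np.hypot(*(q-x[:2]).T)-.07,[.556,-.342],loss="cauchy",f_scale=.001);print(o.x)
E
```

```text
[ 0.55679046 -0.34074358  0.06926011] 0.0017195976916627165
[ 0.55611646 -0.34113074]
```

View pics/base.png

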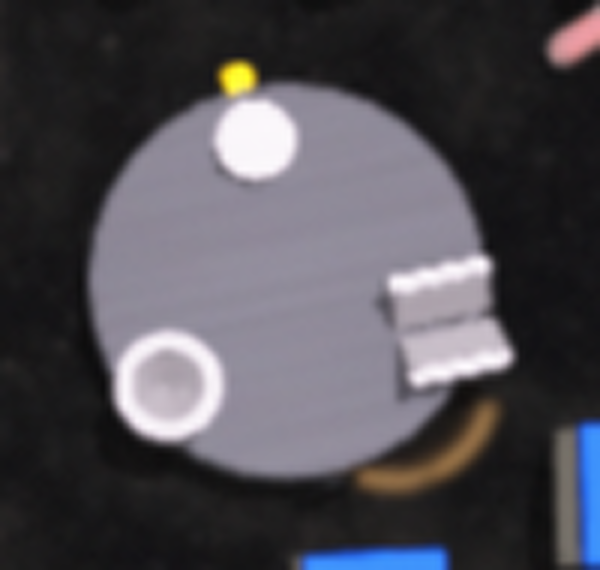

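The enlarged base shows the flat disc at crop (257,140), the cone ring at (168,385), the groove centre at about (451,321), and the tab at (238,78).

```bash
python3 - <<'E'
from h import *
c=cams.calibration("top")
f=lambda x,y,z:plane(((x+.5)/6-.5+275,(y+.5)/6-.5+150),z,c)[0,:2]
P=np.array([f(257,140,.0377),f(168,385,.05),f(451,321,.05)])
L=np.array([[.05,0],[-.028,.05],[-.028,-.05]])
Pm,Lm=P.mean(0),L.mean(0);a=L-Lm;b=P-Pm
th=np.arctan2((a[:,0]*b[:,1]-a[:,1]*b[:,0]).sum(),(a*b).sum());Rm=np.array([[np.cos(th),-np.sin(th)],[np.sin(th),np.cos(th)]])
o=Pm-Rm@Lm;print(P.round(4),"base",o,np.degrees(th),"res",(P-(o+L@Rm.T)).round(4))
t=f(238,78,.03)-o;print("tab",np.degrees(np.arctan2(t[1],t[0])))
car(z=.128)
E
```

```text
[[ 0.6058 -0.331 ]
 [ 0.5197 -0.2973]
 [ 0.5396 -0.3956]] base [ 0.55702046 -0.34091696] 11.436550595171255 res [[-0.0002 -0.    ]
 [ 0.0001  0.0002]
 [ 0.0001 -0.0001]]
tab 12.165852022926144
wrist plate ((0.46124041080474854, -0.1128997728228569), 0.07828667759895325) yaw nan handle [ 0.45473024 -0.11126985  0.2165497 ]h.py:23: RuntimeWarning: Mean of empty slice.
  e=q.mean(0)-cc[0];t=(np.hypot(*(W[...,:2]-cc[0]).transpose(2,0,1))<.03)&(d>0)&(W[...,2]>z+.08)&(W[...,2]<z+.1)
  ret = um.true_divide(
```

>>> {"fn": "arm_command", "kwargs": {
  "motion": [-0.009,-0.0126,-0.015,0,0,0,-0.0225,-0.0315,-0.015,0,0,0,-0.0225,-0.0315,0,0,0,0,-0.0225,-0.0315,0,0,0,0,-0.0225,-0.0315,0,0,0,0,-0.0225,-0.0315,0,0,0,0,-0.0135,-0.019,0,0,0,0,-0.0086,-0.0126,0,0,0,0]
}}

```text
time: 8.05
position: [0.5558, -0.3424, 0.1964]
orientation: [0.114, 0.993, 0.001, -0.002]
ft_force: [0.3, -0.3, -5.5]
width: 0.0158
grasp_force: 30.0
```

>>> {"fn": "arm_command", "kwargs": {
  "motion": [0,0,0,0,0,-0.06,0,0,0,0,0,-0.1,0,0,0,0,0,-0.11,0,0,0,0,0,-0.1,0,0,0,0,0,-0.059,0,0,0,0,0,0,0,0,0,0,0,0]
}}

```text
time: 8.75
position: [0.5558, -0.3408, 0.1978]
orientation: [-0.099, 0.995, 0.001, -0.001]
ft_force: [0.3, 0.1, -5.4]
width: 0.0154
grasp_force: 30.0
```

```bash
python3 - <<'E'
from h import *
p,d,c=grab("wrist");cv2.imwrite("pics/w1.png",p[:,:,::-1]);s=bot.observe();print(s["position"],s["orientation"],s["width"],s["ft_force"],s["joints"].round(2))
W=cloud(d,c);m=((d>0)&(abs(W[...,2]-.158)<.012)).astype(np.uint8)
for k in blobs(m)[:2]: print(cv2.boundingRect(k),cv2.minEnclosingCircle(plane(cv2.convexHull(k).reshape(-1,2),.158,c)[:,:2].astype(np.float32)))
E
```

```text
[ 0.55595084 -0.34090393  0.19827654] [-9.95367524e-02  9.95033402e-01  6.31724665e-04 -7.51803722e-04] 0.015444476591673579 [ 0.04966483  1.19028114 -5.25685948] [-0.62  0.56  1.38 -0.    1.2  -2.39]
(174, 123, 220, 161) ((0.5588602423667908, -0.34161263704299927), 0.0821630209684372)
(257, 118, 54, 4) ((0.47985169291496277, -0.3570789694786072), 0.016950687393546104)
```

View pics/w1.png

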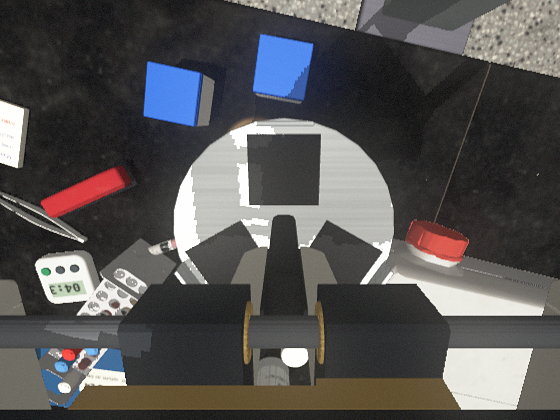

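The wrist view shows pad2 as a square at (248..321, 134..206), level and centred in the grip, and both jars beyond it at (172,93) and (283,68).

```bash
python3 - <<'E'
from h import *
c=cams.calibration("wrist")
b=plane([(248,134.5),(320.5,134.5),(321,206),(249,206)],.1562,c)[:,:2];print(b.round(4),np.linalg.norm(np.diff(b,axis=0),axis=1))
m=b.mean(0);a=np.radians(191.4);print("pad2",m,"centre est",m-.045*np.array([np.cos(a),np.sin(a)]),"yaw",np.degrees(np.arctan2(*(b[3]-b[0]+b[2]-b[1])[::-1])))
E
```

```text
[[ 0.4929 -0.3781]
 [ 0.4835 -0.3319]
 [ 0.5304 -0.3204]
 [ 0.5403 -0.3694]] [0.04715251 0.04831728 0.0500024 ]
pad2 [ 0.5117911  -0.34997922] centre est [ 0.5559033  -0.34108464] yaw 12.08717513366975
```

>>> {"fn": "arm_command", "kwargs": {
  "motion": [-0.001,0,0.01,0,0,0,0,0,0.02,0,0,0,0,0,0.02,0,0,0,0,0,0.015,0,0,0,0,0,0.005,0,0,0,0,0,0.005,0,0,0,0,0,0,0,0,0]
}}

```text
time: 9.5
position: [0.5573, -0.341, 0.1245]
orientation: [-0.1, 0.995, -0.0, -0.0]
ft_force: [-0.2, 0.4, -5.0]
width: 0.0157
grasp_force: 30.0
```

>>> {"fn": "arm_command", "kwargs": {
  "motion": [0,0,0.005,0,0,0,0,0,0.004,0,0,0,0,0,0.003,0,0,0,0,0,0,0,0,0]
}}

```text
time: 9.9
position: [0.5571, -0.3408, 0.1122]
orientation: [-0.1, 0.995, 0.0, -0.0]
ft_force: [-0.1, 0.1, -5.9]
width: 0.0157
grasp_force: 30.0
```

>>> {"fn": "arm_command", "kwargs": {
  "motion": [0,0,0.0015,0,0,0,0,0,0.0015,0,0,0,0,0,0,0,0,0]
}}

```text
time: 10.2
position: [0.5572, -0.3408, 0.1095]
orientation: [-0.1, 0.995, 0.0, -0.0]
ft_force: [-0.2, 0.2, -5.0]
width: 0.0155
grasp_force: 30.0
```

>>> {"fn": "arm_command", "kwargs": {
  "motion": [0,0,0.001,0,0,0,0,0,0,0,0,0]
}}

```text
time: 10.4
position: [0.5573, -0.3409, 0.1085]
orientation: [-0.1, 0.995, 0.0, -0.0]
ft_force: [-0.5, -0.5, -5.5]
width: 0.0157
grasp_force: 30.0
```

>>> {"fn": "arm_command", "kwargs": {
  "motion": [0,0,0.001,0,0,0,0,0,0,0,0,0]
}}

```text
time: 10.6
position: [0.5573, -0.3408, 0.1077]
orientation: [-0.1, 0.995, 0.0, -0.0]
ft_force: [0.1, 0.5, -3.7]
width: 0.0158
grasp_force: 30.0
```

>>> {"fn": "arm_command", "kwargs": {
  "motion": [0,0,0.0005,0,0,0,0,0,0,0,0,0]
}}

```text
time: 10.8
position: [0.5573, -0.3409, 0.1076]
orientation: [-0.1, 0.995, 0.0, 0.0]
ft_force: [-1.8, 2.0, 1.3]
width: 0.0158
grasp_force: 30.0
```

>>> {"fn": "arm_command", "kwargs": {
  "motion": [0,0,0,0,0,0,0,0,0,0,0,0,0,0,0,0,0,0,0,0,0,0,0,0],
  "gripper": 0
}}

```text
time: 11.2
position: [0.5574, -0.3411, 0.1072]
orientation: [-0.1, 0.995, -0.0, 0.0]
ft_force: [-0.6, 0.2, 0.1]
width: 0.0427
grasp_force: 0.0
```

>>> {"fn": "arm_command", "kwargs": {
  "motion": [0,0,-0.02,0,0,0,0,0,-0.04,0,0,0,0,0,-0.04,0,0,0,0,0,-0.04,0,0,0,0,0,-0.02,0,0,0,0,0,0,0,0,0]
}}

```text
time: 11.8
position: [0.5583, -0.3416, 0.2706]
orientation: [-0.1, 0.995, -0.002, 0.002]
ft_force: [0.3, -0.6, -0.1]
width: 0.0466
grasp_force: 0.0
```

```bash
python3 - <<'E'
from h import *
p,d,c=grab("wrist");cv2.imwrite("pics/w2.png",p[:,:,::-1]);np.savez("w2.npz",p=p,d=d,P=c["pose"],K=c["mtx"]);s=bot.observe();print(s["position"],s["width"],s["time"])
W=cloud(d,c);m=((d>0)&(abs(W[...,2]-.0657)<.01)).astype(np.uint8)
for k in blobs(m)[:1]: 
    print(cv2.minEnclosingCircle(plane(cv2.convexHull(k).reshape(-1,2),.0657,c)[:,:2].astype(np.float32)))
r=np.hypot(W[...,0]-.557,W[...,1]+.341);g=(d>0)&(r<.06)&(abs(W[...,2]-.0657)<.01)
A=np.c_[W[g][:,:2]-[.557,-.341],np.ones(g.sum())];print("plane",np.linalg.lstsq(A,W[g][:,2],rcond=None)[0])
E
```

```text
[ 0.55761498 -0.34113687  0.26806   ] 0.04632640509336618 11.85
((0.5575051307678223, -0.3421865701675415), 0.07937213778495789)
plane [-0.00233136  0.00169339  0.06611717]
```

View pics/w2.png

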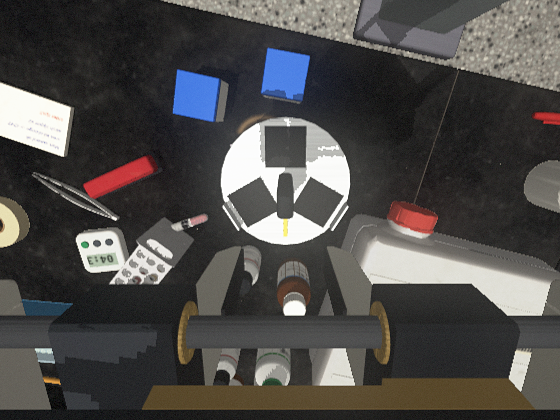

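The carousel is seated level, with its plate top at 66 mm. The jars show at (200,95) and (286,74) in the wrist view. I'll refine their positions and plan the tilted grasps.

```bash
cat >> h.py <<'E'
def Rt(psi,tau):
    a=np.radians(psi);x=[np.cos(a),np.sin(a),0];y=[np.sin(a),-np.cos(a),0]
    return R.from_matrix(np.c_[x,y,[0,0,-1]])*R.from_rotvec([0,np.radians(tau),0])
def go(legs,start=None):
    """legs: list of (grasp point xyz, psi, tau, rows[, grasp offset]); prints rows"""
    s=bot.observe();p,q=(s["position"],R.from_quat(s["orientation"])) if start is None else start
    for g,psi,tau,n in legs:
        q1=Rt(psi,tau);rv=(q.inv()*q1).as_rotvec().round(4)
        g0=p-q.apply([0,0,.019]);out=[];pc,qc=p,q
        for i in range(n):
            qn=qc*R.from_rotvec((rv/n).round(4));gn=g0+(np.array(g)-g0)*(i+1)/n
            pn=gn+qn.apply([0,0,.019]);sh=qc.inv().apply(pn-pc).round(4)
            out+=[*sh,*(rv/n).round(4)];pc=pc+qc.apply(sh);qc=qn
            if np.linalg.norm(sh)>.05 or np.linalg.norm(rv/n)>.149:print("TOO FAST",np.linalg.norm(sh),np.linalg.norm(rv/n))
        for i in range(0,n,8):print([float(round(v,4))+0. for v in out[6*i:6*i+48]])
        p,q=pc,qc;print("  end TCP",p.round(4),"z axis",q.apply([0,0,1]).round(3))
    return p,q
E
python3 - <<'E'
from h import *
f=np.load("w2.npz");p=f["p"];c=dict(mtx=f["K"],pose=f["P"])
for k in blobs(hsv(p,(100,150,90),(120,255,255)),300)[:3]:
    (x,y),wh,a=cv2.minAreaRect(k);b=plane(cv2.boxPoints(((x,y),wh,a)),.062,c)[:,:2];e=b[1]-b[0]
    print("jar",(x,y),b.mean(0).round(4),np.degrees(np.arctan2(e[1],e[0])),np.linalg.norm(np.diff(b,axis=0),axis=1).round(4))
A=[.436,-.366]
# up & yaw to psi 0 above A, tilt, descend
go([((*A,.30),100,0,12),((*A,.30),0,0,14),((*A,.22),0,45,6)])
E
```

```text
jar (284.477783203125, 73.92459106445312) [ 0.4359 -0.3675] 179.47930429139691 [0.0482 0.0475 0.0485]
jar (195.2320098876953, 95.22400665283203) [ 0.4777 -0.462 ] 174.93680957422896 [0.0496 0.0505 0.0497]
[0.0103, 0.0, -0.0011, 0.0, 0.0002, 0.1331, 0.0103, -0.0014, -0.0011, 0.0, 0.0002, 0.1331, 0.01, -0.0027, -0.0011, 0.0, 0.0002, 0.1331, 0.0095, -0.004, -0.0011, 0.0, 0.0002, 0.1331, 0.0089, -0.0053, -0.0011, 0.0, 0.0002, 0.1331, 0.0081, -0.0064, -0.001, 0.0, 0.0002, 0.1331, 0.0072, -0.0074, -0.0011, 0.0, 0.0002, 0.1331, 0.0062, -0.0083, -0.0011, 0.0, 0.0002, 0.1331]
[0.005, -0.0091, -0.0011, 0.0, 0.0002, 0.1331, 0.0038, -0.0096, -0.0011, 0.0, 0.0002, 0.1331, 0.0024, -0.0101, -0.001, 0.0, 0.0002, 0.1331, 0.0011, -0.0102, -0.0011, 0.0, 0.0002, 0.1331]
  end TCP [ 0.4361 -0.366   0.281 ] z axis [ 0. -0. -1.]
[0.0, 0.0, 0.0, 0.0, 0.0, 0.1247, 0.0, 0.0, 0.0, 0.0, 0.0, 0.1247, 0.0, 0.0, 0.0, 0.0, 0.0, 0.1247, 0.0, 0.0, 0.0, 0.0, 0.0, 0.1247, 0.0, 0.0, 0.0, 0.0, 0.0, 0.1247, 0.0, 0.0, 0.0, 0.0, 0.0, 0.1247, 0.0, 0.0, 0.0, 0.0, 0.0, 0.1247, 0.0, 0.0, 0.0, 0.0, 0.0, 0.1247]
[0.0, 0.0, 0.0, 0.0, 0.0, 0.1247, 0.0, 0.0, 0.0, 0.0, 0.0, 0.1247, 0.0, 0.0, 0.0, 0.0, 0.0, 0.1247, 0.0, 0.0, 0.0, 0.0, 0.0, 0.1247, 0.0, 0.0, 0.0, 0.0, 0.0, 0.1247, 0.0, 0.0, 0.0, 0.0, 0.0, 0.1247]
  end TCP [ 0.4361 -0.366   0.281 ] z axis [ 0. -0. -1.]
[0.0025, 0.0, 0.0132, 0.0, 0.1309, 0.0, 0.0007, 0.0, 0.013, 0.0, 0.1309, 0.0, -0.001, 0.0, 0.0127, 0.0, 0.1309, 0.0, -0.0026, 0.0, 0.0122, 0.0, 0.1309, 0.0, -0.0042, 0.0, 0.0114, 0.0, 0.1309, 0.0, -0.0056, 0.0, 0.0104, 0.0, 0.1309, 0.0]
  end TCP [ 0.4495 -0.366   0.2066] z axis [ 0.707 -0.    -0.707]
```

>>> {"fn": "arm_command", "kwargs": {
  "motion": [0.031,0,-0.003,0,0,0,0.031,0,-0.003,0,0,0,0.031,0,-0.003,0,0,0,0.031,0,-0.003,0,0,0,0,0,0,0,0,0.145,0,0,0,0,0,0.145,0,0,0,0,0,0.145,0,0,0,0,0,0.145],
  "gripper": -0.5
}}

```text
time: 12.65
position: [0.4353, -0.3653, 0.2772]
orientation: [0.191, 0.982, 0.001, -0.001]
ft_force: [0.5, -0.4, -0.2]
width: 0.0695
grasp_force: 0.0
```

>>> {"fn": "arm_command", "kwargs": {
  "motion": [0,0,0,0,0,0.145,0,0,0,0,0,0.145,0,0,0,0,0,0.145,0,0,0,0,0,0.145,0,0,0,0,0,0.145,0,0,0,0,0,0.145,0,0,0,0,0,0.145,0,0,0,0,0,0.145]
}}

```text
time: 13.45
position: [0.4354, -0.3653, 0.2772]
orientation: [0.698, 0.716, -0.0, -0.001]
ft_force: [0.7, 0.0, 0.3]
width: 0.0694
grasp_force: 0.0
```

>>> {"fn": "arm_command", "kwargs": {
  "motion": [0,0,0,0,0,0.145,0,0,0,0,0,0.145,0,0,0,0,0,0.145,0,0,0,0,0,0.145,0,0,0,0,0,0.145,0,0,0,0,0,0.145,0,0,0,0,0,0.145,0,0,0,0,0,0.145]
}}

```text
time: 14.25
position: [0.4354, -0.3653, 0.2772]
orientation: [0.976, 0.217, -0.001, -0.001]
ft_force: [0.1, 1.1, -0.1]
width: 0.0701
grasp_force: 0.0
```

>>> {"fn": "arm_command", "kwargs": {
  "motion": [0,0,0,0,0,0.145,0,0,0,0,0,0.145,0,0,0,0,0,0.145,0,0,0,0,0,0]
}}

```text
time: 14.65
position: [0.4354, -0.3653, 0.2774]
orientation: [1.0, 0.003, -0.001, -0.001]
ft_force: [0.3, 0.7, -0.1]
width: 0.0696
grasp_force: 0.0
```

>>> {"fn": "arm_command", "kwargs": {
  "motion": [-0.01,0,0,0,0.131,0,-0.01,0,0,0,0.131,0,0,0,0,0,0.131,0,0,0,0,0,0.131,0,0,0,0,0,0.131,0,0,0,0,0,0.131,0,0,0,0,0,0,0]
}}

```text
time: 15.35
position: [0.4142, -0.3653, 0.2754]
orientation: [0.924, 0.003, 0.383, -0.002]
ft_force: [-0.3, -0.2, -0.3]
width: 0.0699
grasp_force: 0.0
```

```bash
python3 - <<'E'
from h import *
s=bot.observe();print(s["position"],s["joints"].round(2),s["width"],R.from_quat(s["orientation"]).as_matrix().round(3).tolist())
A=np.array([.436,-.367])
go([((*(A-[.06,0]),.105),0,45,5),((*A,.036),0,45,5)])
E
```

```text
[ 0.41422464 -0.36533978  0.27541398] [-1.14  0.16  1.98  0.97  0.9  -0.17] 0.06990932264865651 [[0.706, 0.008, 0.708], [0.005, -1.0, 0.006], [0.708, -0.001, -0.706]]
[-0.0295, 0.0003, 0.0225, -0.0013, -0.0002, 0.001, -0.0296, 0.0004, 0.0224, -0.0013, -0.0002, 0.001, -0.0295, 0.0003, 0.0225, -0.0013, -0.0002, 0.001, -0.0295, 0.0003, 0.0225, -0.0013, -0.0002, 0.001, -0.0295, 0.0004, 0.0224, -0.0013, -0.0002, 0.001]
  end TCP [ 0.3894 -0.367   0.0916] z axis [ 0.707 -0.    -0.707]
[-0.0013, 0.0, 0.0183, 0.0, 0.0, 0.0, -0.0013, 0.0, 0.0182, 0.0, 0.0, 0.0, -0.0012, 0.0, 0.0183, 0.0, 0.0, 0.0, -0.0013, 0.0, 0.0182, 0.0, 0.0, 0.0, -0.0013, -0.0001, 0.0183, 0.0, 0.0, 0.0]
  end TCP [ 0.4495 -0.367   0.0225] z axis [ 0.707 -0.    -0.707]
```

>>> {"fn": "arm_command", "kwargs": {
  "motion": [-0.0295,0.0004,0.0225,0,0,0,-0.0295,0.0004,0.0225,0,0,0,-0.0295,0.0004,0.0225,0,0,0,-0.0295,0.0004,0.0225,0,0,0,-0.0295,0,0.0225,0,0,0,0,0,0,0,0,0]
}}

```text
time: 15.95
position: [0.3905, -0.3655, 0.0899]
orientation: [0.925, 0.004, 0.38, -0.005]
ft_force: [-0.2, 0.1, -0.3]
width: 0.0702
grasp_force: 0.0
```

>>> {"fn": "arm_command", "kwargs": {
  "motion": [-0.0013,0,0.0183,0,0,0,-0.0013,0,0.0183,0,0,0,-0.0013,0,0.0183,0,0,0,-0.0013,0,0.0183,0,0,0,-0.0013,0,0.018,0,0,0,0,0,0,0,0,0]
}}

```text
time: 16.55
position: [0.453, -0.3667, 0.0255]
orientation: [0.924, 0.005, 0.383, -0.002]
ft_force: [-0.0, 0.1, 0.1]
width: 0.0693
grasp_force: 0.0
```

>>> {"fn": "arm_command", "kwargs": {
  "motion": [0,0,0,0,0,0,0,0,0,0,0,0,0,0,0,0,0,0,0,0,0,0,0,0,0,0,0,0,0,0,0,0,0,0,0,0],
  "gripper": 1
}}

```text
time: 17.15
position: [0.4511, -0.3675, 0.0258]
orientation: [0.924, 0.004, 0.383, -0.001]
ft_force: [-4.3, 0.8, 8.5]
width: 0.0479
grasp_force: 30.0
```

```bash
python3 - <<'E'
from h import *
s=bot.observe();print(s["position"],s["joints"].round(2),s["width"],s["grasp_force"],s["time"])
F=np.array([.455,-.15])
A=s["position"][:2]-[.0134,0]
go([((*A,.15),0,45,3),((*F,.19),73,0,12),((*F,.15),73,-45,6),((*F,.028),73,-45,4)])
E
```

```text
[ 0.45112033 -0.36752011  0.02584114] [-1.07  0.68  2.05  1.6   0.67 -0.96] 0.047939894846117895 29.980483590625226 17.15
[0.0262, 0.0, -0.026, -0.0017, -0.0006, 0.0019, 0.0261, 0.0, -0.0261, -0.0017, -0.0006, 0.0019, 0.0261, 0.0, -0.0261, -0.0017, -0.0006, 0.0019]
  end TCP [ 0.4511 -0.3675  0.1366] z axis [ 0.707 -0.    -0.707]
[0.0023, -0.0189, -0.0014, 0.0416, -0.0562, -0.1004, 0.004, -0.0184, -0.0009, 0.0416, -0.0562, -0.1004, 0.0057, -0.0179, -0.0004, 0.0416, -0.0562, -0.1004, 0.0074, -0.0172, -0.0003, 0.0416, -0.0562, -0.1004, 0.009, -0.0162, 0.0, 0.0416, -0.0562, -0.1004, 0.0105, -0.0151, -0.0001, 0.0416, -0.0562, -0.1004, 0.0119, -0.0139, -0.0002, 0.0416, -0.0562, -0.1004, 0.0131, -0.0125, -0.0004, 0.0416, -0.0562, -0.1004]
[0.0142, -0.0111, -0.0008, 0.0416, -0.0562, -0.1004, 0.0151, -0.0095, -0.0013, 0.0416, -0.0562, -0.1004, 0.0158, -0.008, -0.0019, 0.0416, -0.0562, -0.1004, 0.0164, -0.0063, -0.0026, 0.0416, -0.0562, -0.1004]
  end TCP [ 0.455 -0.15   0.171] z axis [-0. -0. -1.]
[-0.0025, 0.0, 0.0065, 0.0, -0.1308, 0.0001, -0.0016, 0.0, 0.0064, 0.0, -0.1308, 0.0001, -0.0007, 0.0, 0.0063, 0.0, -0.1308, 0.0001, 0.0, 0.0, 0.006, 0.0, -0.1308, 0.0001, 0.0009, 0.0, 0.0056, 0.0, -0.1308, 0.0001, 0.0016, 0.0, 0.0052, 0.0, -0.1308, 0.0001]
  end TCP [ 0.451  -0.1628  0.1365] z axis [-0.207 -0.676 -0.707]
[0.0215, 0.0, 0.0216, 0.0, -0.0001, 0.0, 0.0216, 0.0, 0.0215, 0.0, -0.0001, 0.0, 0.0215, 0.0, 0.0216, 0.0, -0.0001, 0.0, 0.0216, 0.0001, 0.0216, 0.0, -0.0001, 0.0]
  end TCP [ 0.4511 -0.1629  0.0145] z axis [-0.207 -0.676 -0.707]
```

>>> {"fn": "arm_command", "kwargs": {
  "motion": [0.026,0,-0.026,0,0,0,0.026,0,-0.026,0,0,0,0.026,0,-0.026,0,0,0]
}}

```text
time: 17.45
position: [0.4505, -0.367, 0.1363]
orientation: [0.924, 0.003, 0.382, -0.002]
ft_force: [0.4, -0.1, -0.7]
width: 0.0478
grasp_force: 30.0
```

>>> {"fn": "arm_command", "kwargs": {
  "motion": [0.0023,-0.019,-0.0014,0.0416,-0.0562,-0.1004,0.004,-0.0184,-0.001,0.0416,-0.0562,-0.1004,0.0057,-0.018,0,0.0416,-0.0562,-0.1004,0.0074,-0.0172,0,0.0416,-0.0562,-0.1004,0.009,-0.0162,0,0.0416,-0.0562,-0.1004,0.0105,-0.015,0,0.0416,-0.0562,-0.1004,0.012,-0.014,0,0.0416,-0.0562,-0.1004,0.013,-0.0125,0,0.0416,-0.0562,-0.1004]
}}

```text
time: 18.25
position: [0.4529, -0.2194, 0.1563]
orientation: [0.896, 0.423, 0.137, 0.0]
ft_force: [-0.4, -0.4, -0.7]
width: 0.0477
grasp_force: 30.0
```

>>> {"fn": "arm_command", "kwargs": {
  "motion": [0.0142,-0.011,-0.001,0.0416,-0.0562,-0.1004,0.015,-0.0095,-0.001,0.0416,-0.0562,-0.1004,0.0158,-0.008,-0.002,0.0416,-0.0562,-0.1004,0.0164,-0.0063,-0.0026,0.0416,-0.0562,-0.1004,0,0,0,0,0,0]
}}

```text
time: 18.75
position: [0.4543, -0.1479, 0.169]
orientation: [0.8, 0.6, -0.001, 0.001]
ft_force: [0.2, 0.1, -1.2]
width: 0.0478
grasp_force: 30.0
```

>>> {"fn": "arm_command", "kwargs": {
  "motion": [-0.002,0,0.006,0,-0.131,0,-0.002,0,0.006,0,-0.131,0,0,0,0.006,0,-0.131,0,0,0,0.006,0,-0.131,0,0.001,0,0.006,0,-0.131,0,0.002,0,0.005,0,-0.131,0,0,0,0,0,0,0]
}}

```text
time: 19.45
position: [0.4493, -0.1605, 0.1324]
orientation: [0.739, 0.553, -0.309, 0.228]
ft_force: [-0.8, 0.1, -0.6]
width: 0.0477
grasp_force: 30.0
```

```bash
python3 - <<'E'
from h import *
s=bot.observe();print(s["position"],s["joints"].round(2),s["width"],s["grasp_force"],s["time"],R.from_quat(s["orientation"]).as_matrix()[:,[0,2]].round(3).tolist())
p,d,c=grab("side");cv2.imwrite("pics/s1.png",p[:,:,::-1])
E
```

```text
[ 0.44928392 -0.16054461  0.13243787] [-0.04  0.52  1.89 -0.85  1.15  0.78] 0.04774124032923439 29.97982865665108 19.45 [[0.198, -0.204], [0.677, -0.679], [-0.709, -0.705]]
```

View pics/s1.png

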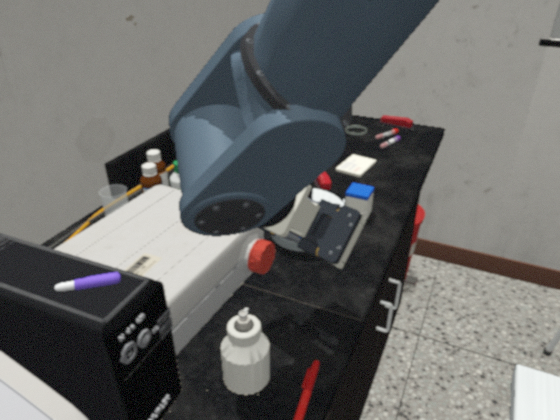

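The side view shows the jar held in the tilted gripper near (330,245), clear of everything. The pump bottle at (245,350) is close to where I meant to lay the jar. I'll use the empty area to the right of jar B instead.

```bash
python3 - <<'E'
from h import *
F=np.array([.42,-.63])
s=bot.observe();g=s["position"]-R.from_quat(s["orientation"]).apply([0,0,.019])
go([((g[0],g[1],.22),73,-45,3),((*F,.22),34,-45,14),((*F,.06),34,-45,6)])
E
```

```text
[-0.0173, -0.0001, -0.0173, 0.0013, -0.0005, 0.0027, -0.0172, -0.0001, -0.0173, 0.0013, -0.0005, 0.0027, -0.0173, 0.0, -0.0173, 0.0013, -0.0005, 0.0027]
  end TCP [ 0.4497 -0.1608  0.2066] z axis [-0.207 -0.676 -0.707]
[-0.0238, 0.0071, 0.0238, 0.0344, 0.0, 0.0344, -0.0234, 0.0088, 0.0234, 0.0344, 0.0, 0.0344, -0.0232, 0.0103, 0.0232, 0.0344, 0.0, 0.0344, -0.0227, 0.0119, 0.0227, 0.0344, 0.0, 0.0344, -0.0222, 0.0135, 0.0223, 0.0344, 0.0, 0.0344, -0.0218, 0.015, 0.0217, 0.0344, 0.0, 0.0344, -0.0211, 0.0165, 0.0212, 0.0344, 0.0, 0.0344, -0.0206, 0.0179, 0.0206, 0.0344, 0.0, 0.0344]
[-0.0199, 0.0193, 0.0199, 0.0344, 0.0, 0.0344, -0.0192, 0.0206, 0.0192, 0.0344, 0.0, 0.0344, -0.0184, 0.022, 0.0184, 0.0344, 0.0, 0.0344, -0.0177, 0.0232, 0.0176, 0.0344, 0.0, 0.0344, -0.0168, 0.0243, 0.0169, 0.0344, 0.0, 0.0344, -0.0159, 0.0255, 0.0159, 0.0344, 0.0, 0.0344]
  end TCP [ 0.4088 -0.6375  0.2066] z axis [-0.586 -0.395 -0.707]
[0.0189, 0.0, 0.0189, 0.0, 0.0, -0.0001, 0.0188, 0.0, 0.0188, 0.0, 0.0, -0.0001, 0.0189, 0.0, 0.0189, 0.0, 0.0, -0.0001, 0.0188, 0.0, 0.0188, 0.0, 0.0, -0.0001, 0.0189, 0.0, 0.0189, 0.0, 0.0, -0.0001, 0.0188, 0.0, 0.0188, 0.0, 0.0, -0.0001]
  end TCP [ 0.4088 -0.6375  0.0466] z axis [-0.586 -0.395 -0.707]
```

>>> {"fn": "arm_command", "kwargs": {
  "motion": [-0.0173,0,-0.0173,0,0,0,-0.0173,0,-0.0173,0,0,0,-0.0173,0,-0.0173,0,0,0]
}}

```text
time: 19.8
position: [0.45, -0.1619, 0.2095]
orientation: [0.742, 0.552, -0.305, 0.228]
ft_force: [0.1, 0.1, -0.0]
width: 0.0475
grasp_force: 30.0
```

>>> {"fn": "arm_command", "kwargs": {
  "motion": [-0.0238,0.007,0.0238,0.0344,0,0.0344,-0.0234,0.009,0.0234,0.0344,0,0.0344,-0.0232,0.0103,0.0232,0.0344,0,0.0344,-0.0227,0.012,0.0227,0.0344,0,0.0344,-0.0222,0.0135,0.0222,0.0344,0,0.0344,-0.0218,0.015,0.0218,0.0344,0,0.0344,-0.021,0.0165,0.021,0.0344,0,0.0344,-0.0206,0.018,0.0206,0.0344,0,0.0344]
}}

```text
time: 20.6
position: [0.428, -0.4368, 0.2093]
orientation: [0.835, 0.398, -0.343, 0.165]
ft_force: [-0.2, 0.6, -2.0]
width: 0.0482
grasp_force: 30.0
```

>>> {"fn": "arm_command", "kwargs": {
  "motion": [-0.02,0.0193,0.02,0.0344,0,0.0344,-0.0192,0.0206,0.0192,0.0344,0,0.0344,-0.0184,0.022,0.0184,0.0344,0,0.0344,-0.0177,0.0232,0.0177,0.0344,0,0.0344,-0.0168,0.0243,0.0168,0.0344,0,0.0344,-0.016,0.0255,0.016,0.0344,0,0.0344,0,0,0,0,0,0]
}}

```text
time: 21.3
position: [0.4104, -0.643, 0.2088]
orientation: [0.884, 0.271, -0.364, 0.113]
ft_force: [-0.6, 0.2, -1.6]
width: 0.0481
grasp_force: 30.0
```

>>> {"fn": "arm_command", "kwargs": {
  "motion": [0.019,0,0.019,0,0,0,0.019,0,0.019,0,0,0,0.019,0,0.019,0,0,0,0.019,0,0.019,0,0,0,0.019,0,0.019,0,0,0,0.018,0,0.018,0,0,0,0,0,0,0,0,0]
}}

```text
time: 22.0
position: [0.4121, -0.6365, 0.0433]
orientation: [0.882, 0.275, -0.366, 0.11]
ft_force: [0.1, 0.4, -1.9]
width: 0.0479
grasp_force: 30.0
```

```bash
python3 - <<'E'
from h import *
s=bot.observe();print(s["position"],s["joints"].round(2),s["width"],s["grasp_force"],s["time"],R.from_quat(s["orientation"]).as_matrix()[:,[0,2]].round(3).tolist())
p,d,c=grab("side");cv2.imwrite("pics/s2.png",p[:,:,::-1])
E
```

```text
[ 0.41207056 -0.63654033  0.04333447] [-0.8   1.05  1.06 -0.8   1.31  0.5 ] 0.047915704488884305 29.97977734543383 22.0 [[0.58, -0.586], [0.404, -0.396], [-0.707, -0.707]]
```

View pics/s2.png

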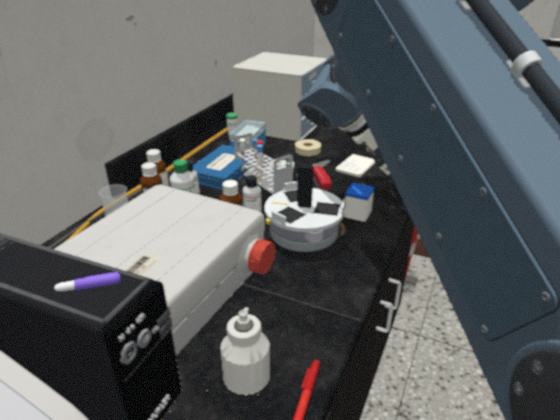

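The jar is just above the table on the right, hidden behind the arm. Jar B is untouched at (358,200).

>>> {"fn": "arm_command", "kwargs": {
  "motion": [0.0071,0,0.0071,0,0,0,0.0071,0,0.0071,0,0,0,0.0035,0,0.0035,0,0,0,0,0,0,0,0,0]
}}

```text
time: 22.45
position: [0.4135, -0.6382, 0.0227]
orientation: [0.882, 0.274, -0.366, 0.113]
ft_force: [0.1, 0.3, -0.9]
width: 0.048
grasp_force: 30.0
```

>>> {"fn": "arm_command", "kwargs": {
  "motion": [0.0014,0,0.0014,0,0,0,0,0,0,0,0,0]
}}

```text
time: 22.65
position: [0.4138, -0.6385, 0.0217]
orientation: [0.882, 0.273, -0.365, 0.114]
ft_force: [-0.1, -0.1, -1.2]
width: 0.0482
grasp_force: 30.0
```

>>> {"fn": "arm_command", "kwargs": {
  "motion": [0.0014,0,0.0014,0,0,0,0,0,0,0,0,0]
}}

```text
time: 22.85
position: [0.4137, -0.6384, 0.0195]
orientation: [0.882, 0.274, -0.366, 0.114]
ft_force: [-0.0, 0.1, -0.9]
width: 0.0479
grasp_force: 30.0
```

>>> {"fn": "arm_command", "kwargs": {
  "motion": [0.0014,0,0.0014,0,0,0,0.0014,0,0.0014,0,0,0,0,0,0,0,0,0]
}}

```text
time: 23.15
position: [0.4136, -0.6383, 0.0151]
orientation: [0.882, 0.274, -0.366, 0.113]
ft_force: [-0.7, 0.1, -0.9]
width: 0.048
grasp_force: 30.0
```

>>> {"fn": "arm_command", "kwargs": {
  "motion": [0.0014,0,0.0014,0,0,0,0,0,0,0,0,0]
}}

```text
time: 23.35
position: [0.4136, -0.6384, 0.0133]
orientation: [0.882, 0.274, -0.366, 0.113]
ft_force: [1.2, -0.1, -0.8]
width: 0.0479
grasp_force: 30.0
```

>>> {"fn": "arm_command", "kwargs": {
  "motion": [0.0011,0,0.0011,0,0,0,0,0,0,0,0,0]
}}

```text
time: 23.55
position: [0.4136, -0.6384, 0.0118]
orientation: [0.882, 0.274, -0.366, 0.114]
ft_force: [-0.3, -0.7, -0.6]
width: 0.0479
grasp_force: 30.0
```

>>> {"fn": "arm_command", "kwargs": {
  "motion": [0.0008,0,0.0008,0,0,0,0,0,0,0,0,0]
}}

```text
time: 23.75
position: [0.4137, -0.6384, 0.0108]
orientation: [0.882, 0.274, -0.366, 0.114]
ft_force: [0.3, -0.4, -1.2]
width: 0.048
grasp_force: 30.0
```

>>> {"fn": "arm_command", "kwargs": {
  "motion": [0,0,0,0,0,0,0,0,0,0,0,0,0,0,0,0,0,0,0,0,0,0,0,0],
  "gripper": -0.5
}}

```text
time: 24.15
position: [0.4137, -0.6385, 0.0111]
orientation: [0.882, 0.273, -0.366, 0.114]
ft_force: [-0.3, -0.5, 0.3]
width: 0.0691
grasp_force: 0.0
```

>>> {"fn": "arm_command", "kwargs": {
  "motion": [0,0,-0.025,0,0,0,0,0,-0.04,0,0,0,0,0,-0.05,0,0,0,0,0,-0.05,0,0,0,0,0,-0.04,0,0,0,0,0,0,0,0,0]
}}

```text
time: 24.75
position: [0.5376, -0.5549, 0.1609]
orientation: [0.883, 0.274, -0.363, 0.117]
ft_force: [1.0, -0.8, 0.2]
width: 0.0697
grasp_force: 0.0
```

```bash
python3 - <<'E'
from h import *
s=bot.observe();print(s["position"],s["joints"].round(2),s["width"],s["time"])
p,d,c=grab("wrist");cv2.imwrite("pics/w3.png",p[:,:,::-1]);np.savez("w3.npz",p=p,d=d,P=c["pose"],K=c["mtx"])
W=cloud(d,c);m=((d>0)&(W[...,2]>.04)&(W[...,2]<.06)&(np.hypot(W[...,0]-.42,W[...,1]+.63)<.09)).astype(np.uint8)
for k in blobs(m)[:2]:
    r=cv2.minAreaRect(plane(k.reshape(-1,2),.048,c)[:,:2].astype(np.float32)); print(r,cv2.boundingRect(k),np.median(W[m>0],axis=0))
go([((.42,-.63,.17),34,0,8),((.42,-.63,.15),34,45,6)])
E
```

```text
[ 0.53759585 -0.554861    0.1608657 ] [-0.62  1.02  0.83 -0.73  1.6   0.44] 0.06967685526745103 24.75
((0.4236374795436859, -0.6330224275588989), (0.07463398575782776, 0.0481158085167408), 34.599369049072266) (259, 190, 45, 33) [ 0.42788582 -0.63173698  0.04826613]
[-0.0113, -0.0005, 0.0133, 0.001, 0.0981, 0.001, -0.0126, -0.0006, 0.012, 0.001, 0.0981, 0.001, -0.0137, -0.0004, 0.0105, 0.001, 0.0981, 0.001, -0.0147, -0.0005, 0.0089, 0.001, 0.0981, 0.001, -0.0154, -0.0004, 0.0072, 0.001, 0.0981, 0.001, -0.0161, -0.0005, 0.0055, 0.001, 0.0981, 0.001, -0.0166, -0.0004, 0.0038, 0.001, 0.0981, 0.001, -0.0168, -0.0003, 0.0019, 0.001, 0.0981, 0.001]
  end TCP [ 0.42  -0.63   0.151] z axis [ 0.  0. -1.]
[0.0025, 0.0, 0.0032, 0.0, 0.1308, 0.0, 0.002, 0.0, 0.0031, 0.0, 0.1308, 0.0, 0.0016, 0.0, 0.0031, 0.0, 0.1308, 0.0, 0.0012, 0.0, 0.0029, 0.0, 0.1308, 0.0, 0.0008, 0.0, 0.0027, 0.0, 0.1308, 0.0, 0.0005, 0.0, 0.0025, 0.0, 0.1308, 0.0]
  end TCP [ 0.4312 -0.6225  0.1366] z axis [ 0.586  0.395 -0.707]
```

View pics/w3.png

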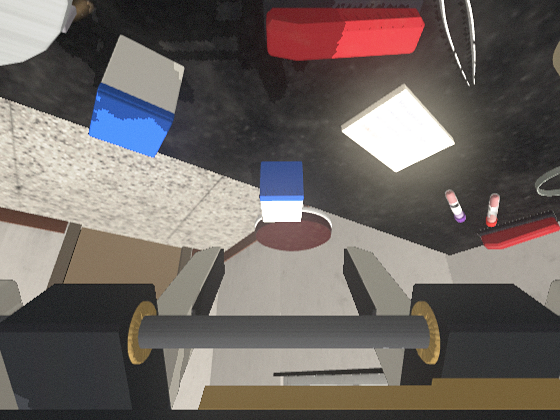

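The jar lies on its side at (281,190) with its blue bottom towards the gripper, as intended. Jar B is at (130,95).

```bash
python3 - <<'E'
from h import *
J=np.array([.419,-.635,.028]);t=Rt(34,55).apply([0,0,1])
go([((.42,-.63,.20),34,0,8),(J-.12*t+[0,0,.02],34,55,8),(J-.06*t,34,55,3),(J,34,55,3)])
E
```

```text
[-0.014, -0.0005, 0.0107, 0.001, 0.0981, 0.001, -0.0149, -0.0005, 0.009, 0.001, 0.0981, 0.001, -0.0158, -0.0005, 0.0074, 0.001, 0.0981, 0.001, -0.0164, -0.0004, 0.0056, 0.001, 0.0981, 0.001, -0.0169, -0.0005, 0.0038, 0.001, 0.0981, 0.001, -0.0172, -0.0004, 0.0019, 0.001, 0.0981, 0.001, -0.0173, -0.0004, 0.0001, 0.001, 0.0981, 0.001, -0.0172, -0.0003, -0.0019, 0.001, 0.0981, 0.001]
  end TCP [ 0.42  -0.63   0.181] z axis [ 0.  0. -1.]
[-0.0105, 0.0004, 0.0103, 0.0, 0.12, 0.0, -0.0116, 0.0005, 0.0086, 0.0, 0.12, 0.0, -0.0126, 0.0004, 0.007, 0.0, 0.12, 0.0, -0.0133, 0.0005, 0.0051, 0.0, 0.12, 0.0, -0.0138, 0.0004, 0.0032, 0.0, 0.12, 0.0, -0.0141, 0.0005, 0.0012, 0.0, 0.12, 0.0, -0.0142, 0.0004, -0.0007, 0.0, 0.12, 0.0, -0.014, 0.0004, -0.0027, 0.0, 0.12, 0.0]
  end TCP [ 0.3504 -0.6812  0.1059] z axis [ 0.679  0.458 -0.573]
[-0.0055, 0.0, 0.0238, 0.0, -0.0001, 0.0001, -0.0054, 0.0, 0.0238, 0.0, -0.0001, 0.0001, -0.0055, 0.0, 0.0239, 0.0, -0.0001, 0.0001]
  end TCP [ 0.3911 -0.6537  0.0515] z axis [ 0.679  0.458 -0.574]
[0.0, 0.0, 0.02, 0.0, 0.0, 0.0, 0.0, 0.0, 0.02, 0.0, 0.0, 0.0, 0.0, 0.0, 0.02, 0.0, 0.0, 0.0]
  end TCP [ 0.4319 -0.6263  0.0171] z axis [ 0.679  0.458 -0.574]
```

>>> {"fn": "arm_command", "kwargs": {
  "motion": [-0.014,-0.0005,0.0107,0.001,0.0981,0.001,-0.015,-0.0005,0.009,0.001,0.0981,0.001,-0.0158,-0.0005,0.0074,0.001,0.0981,0.001,-0.0164,-0.0004,0.0056,0.001,0.0981,0.001,-0.017,-0.0005,0.004,0.001,0.0981,0.001,-0.0172,-0.0004,0.002,0.001,0.0981,0.001,-0.0173,-0.0004,0,0.001,0.0981,0.001,-0.0172,-0.0003,-0.002,0.001,0.0981,0.001]
}}

```text
time: 25.6
position: [0.4156, -0.6311, 0.1782]
orientation: [0.957, 0.29, 0.001, -0.003]
ft_force: [0.5, -0.1, 0.3]
width: 0.0699
grasp_force: 0.0
```

>>> {"fn": "arm_command", "kwargs": {
  "motion": [-0.0105,0.0005,0.0103,0,0.12,0,-0.0116,0.0005,0.0086,0,0.12,0,-0.0126,0.0005,0.007,0,0.12,0,-0.0133,0.0005,0.005,0,0.12,0,-0.0138,0.0005,0.0032,0,0.12,0,-0.014,0.0005,0.0012,0,0.12,0,-0.0142,0.0005,-0.0007,0,0.12,0,-0.014,0.0005,-0.0027,0,0.12,0]
}}

```text
time: 26.4
position: [0.3458, -0.6824, 0.1028]
orientation: [0.848, 0.256, 0.443, -0.137]
ft_force: [0.2, -0.4, 0.8]
width: 0.0699
grasp_force: 0.0
```

>>> {"fn": "arm_command", "kwargs": {
  "motion": [-0.0055,0,0.0238,0,0,0,-0.0055,0,0.0238,0,0,0,-0.0055,0,0.0238,0,0,0,0,0,0,0,0,0]
}}

```text
time: 26.8
position: [0.3884, -0.6518, 0.0455]
orientation: [0.849, 0.256, 0.441, -0.139]
ft_force: [-0.4, 0.2, -0.6]
width: 0.0695
grasp_force: 0.0
```

```bash
python3 - <<'E'
from h import *
s=bot.observe();print(s["position"],s["joints"].round(2),s["width"],s["time"],R.from_quat(s["orientation"]).as_matrix()[:,[1,2]].round(3).tolist())
J=np.array([.419,-.635,.028]);go([(J,34,55,3)])
E
```

```text
[ 0.38841606 -0.65181003  0.04554866] [-1.38  1.15  0.94  0.85  1.57 -0.64] 0.06950203385976148 26.8 [[0.557, 0.677], [-0.83, 0.462], [-0.011, -0.573]]
[0.0018, 0.0011, 0.0192, -0.0014, -0.0004, -0.0034, 0.0019, 0.0011, 0.0192, -0.0014, -0.0004, -0.0034, 0.0018, 0.0011, 0.0191, -0.0014, -0.0004, -0.0034]
  end TCP [ 0.4319 -0.6263  0.0171] z axis [ 0.679  0.458 -0.574]
```

>>> {"fn": "arm_command", "kwargs": {
  "motion": [0.0018,0.001,0.0192,0,0,-0.003,0.0018,0.001,0.0192,0,0,-0.003,0.0018,0.001,0.019,0,0,-0.003,0,0,0,0,0,0]
}}

```text
time: 27.2
position: [0.4338, -0.6265, 0.0196]
orientation: [0.847, 0.262, 0.441, -0.136]
ft_force: [0.2, -0.0, 0.3]
width: 0.0695
grasp_force: 0.0
```

>>> {"fn": "arm_command", "kwargs": {
  "motion": [0,0,0,0,0,0,0,0,0,0,0,0,0,0,0,0,0,0,0,0,0,0,0,0,0,0,0,0,0,0,0,0,0,0,0,0],
  "gripper": 1
}}

```text
time: 27.8
position: [0.4315, -0.6294, 0.0218]
orientation: [0.848, 0.261, 0.442, -0.134]
ft_force: [-2.8, -1.4, 3.4]
width: 0.0478
grasp_force: 30.0
```

```bash
python3 - <<'E'
from h import *
s=bot.observe();q=R.from_quat(s["orientation"]);g=s["position"]-q.apply([0,0,.019]);print(s["position"],g,s["joints"].round(2),s["width"],s["grasp_force"],s["time"])
C=np.array([.557,-.341]);a=np.radians(71.5);P=C+.045*np.array([np.cos(a),np.sin(a)]);print("pad1",P)
ax=np.array([np.cos(np.radians(34)),np.sin(np.radians(34))]);B=np.array([.4446,-.618]);print("bottom dist",(B-g[:2])@ax)
go([((*g[:2],.25),34,55,6),((.40,-.45,.30),71.5,0,12),((.45,-.25,.28),71.5,-35,8)])
E
```

```text
[ 0.43152214 -0.62935923  0.0217502 ] [ 0.41862129 -0.63804781  0.03266242] [-1.32  1.16  0.98  0.89  1.49 -0.66] 0.04782503137394503 29.991711974143982 27.8
pad1 [ 0.57127871 -0.29832544]
bottom dist 0.032747922080475264
[0.0297, 0.0002, -0.0208, 0.0001, 0.0001, 0.0008, 0.0296, 0.0001, -0.0208, 0.0001, 0.0001, 0.0008, 0.0297, 0.0001, -0.0208, 0.0001, 0.0001, 0.0008, 0.0296, 0.0001, -0.0208, 0.0001, 0.0001, 0.0008, 0.0297, 0.0001, -0.0208, 0.0001, 0.0001, 0.0008, 0.0297, 0.0, -0.0208, 0.0001, 0.0001, 0.0008]
  end TCP [ 0.4315 -0.6294  0.2391] z axis [ 0.679  0.458 -0.574]
[0.0062, -0.0143, 0.0037, 0.0262, -0.077, -0.0502, 0.0072, -0.0138, 0.0034, 0.0262, -0.077, -0.0502, 0.0081, -0.0133, 0.003, 0.0262, -0.077, -0.0502, 0.009, -0.0127, 0.0026, 0.0262, -0.077, -0.0502, 0.0097, -0.0121, 0.0021, 0.0262, -0.077, -0.0502, 0.0105, -0.0114, 0.0015, 0.0262, -0.077, -0.0502, 0.011, -0.0108, 0.0008, 0.0262, -0.077, -0.0502, 0.0116, -0.0102, 0.0001, 0.0262, -0.077, -0.0502]
[0.0121, -0.0095, -0.0007, 0.0262, -0.077, -0.0502, 0.0124, -0.0088, -0.0015, 0.0262, -0.077, -0.0502, 0.0127, -0.0082, -0.0024, 0.0262, -0.077, -0.0502, 0.0129, -0.0075, -0.0033, 0.0262, -0.077, -0.0502]
  end TCP [ 0.4   -0.45   0.281] z axis [-0.  0. -1.]
[0.0242, -0.002, 0.0024, 0.0, -0.0764, 0.0, 0.0244, -0.002, 0.0005, 0.0, -0.0764, 0.0, 0.0243, -0.002, -0.0015, 0.0, -0.0764, 0.0, 0.0241, -0.002, -0.0034, 0.0, -0.0764, 0.0, 0.0238, -0.002, -0.0054, 0.0, -0.0764, 0.0, 0.0233, -0.002, -0.0073, 0.0, -0.0764, 0.0, 0.0227, -0.002, -0.0092, 0.0, -0.0764, 0.0, 0.022, -0.002, -0.011, 0.0, -0.0764, 0.0]
  end TCP [ 0.4465 -0.2603  0.2644] z axis [-0.182 -0.544 -0.819]
```

>>> {"fn": "arm_command", "kwargs": {
  "motion": [0.0297,0,-0.0208,0,0,0,0.0297,0,-0.0208,0,0,0,0.0297,0,-0.0208,0,0,0,0.0297,0,-0.0208,0,0,0,0.0297,0,-0.0208,0,0,0,0.0297,0,-0.0208,0,0,0]
}}

```text
time: 28.4
position: [0.4314, -0.6278, 0.2399]
orientation: [0.848, 0.261, 0.441, -0.134]
ft_force: [-0.7, -0.1, -0.2]
width: 0.0477
grasp_force: 30.0
```

>>> {"fn": "arm_command", "kwargs": {
  "motion": [0.0062,-0.0143,0.0037,0.0262,-0.077,-0.0502,0.0072,-0.0138,0.0034,0.0262,-0.077,-0.0502,0.0081,-0.0133,0.003,0.0262,-0.077,-0.0502,0.009,-0.0127,0.0026,0.0262,-0.077,-0.0502,0.0097,-0.012,0.002,0.0262,-0.077,-0.0502,0.0105,-0.0114,0.0015,0.0262,-0.077,-0.0502,0.011,-0.0108,0.001,0.0262,-0.077,-0.0502,0.0116,-0.0102,0,0.0262,-0.077,-0.0502]
}}

```text
time: 29.2
position: [0.4097, -0.5065, 0.2645]
orientation: [0.854, 0.495, 0.153, -0.045]
ft_force: [0.5, 0.7, -1.6]
width: 0.0479
grasp_force: 30.0
```

>>> {"fn": "arm_command", "kwargs": {
  "motion": [0.012,-0.0095,-0.0007,0.0262,-0.077,-0.0502,0.0124,-0.0088,-0.0015,0.0262,-0.077,-0.0502,0.0127,-0.0082,-0.0024,0.0262,-0.077,-0.0502,0.013,-0.0075,-0.0033,0.0262,-0.077,-0.0502]
}}

```text
time: 29.6
position: [0.3993, -0.4481, 0.2802]
orientation: [0.81, 0.586, -0.002, 0.002]
ft_force: [0.2, 0.1, -0.8]
width: 0.0478
grasp_force: 30.0
```

>>> {"fn": "arm_command", "kwargs": {
  "motion": [0.0242,-0.002,0.0024,0,-0.0764,0,0.0244,-0.002,0,0,-0.0764,0,0.0243,-0.002,-0.0015,0,-0.0764,0,0.024,-0.002,-0.0034,0,-0.0764,0,0.0238,-0.002,-0.0054,0,-0.0764,0,0.0233,-0.002,-0.0073,0,-0.0764,0,0.0227,-0.002,-0.0092,0,-0.0764,0,0.022,-0.002,-0.011,0,-0.0764,0]
}}

```text
time: 30.4
position: [0.4456, -0.258, 0.2635]
orientation: [0.773, 0.558, -0.245, 0.179]
ft_force: [0.1, -0.1, -0.8]
width: 0.0479
grasp_force: 30.0
```

```bash
python3 - <<'E'
from h import *
s=bot.observe();q=R.from_quat(s["orientation"]);g=s["position"]-q.apply([0,0,.019]);print(s["position"],g,s["joints"].round(2),s["width"],s["grasp_force"],s["time"],q.as_matrix().round(3).tolist())
p,d,c=grab("wrist");cv2.imwrite("pics/w4.png",p[:,:,::-1])
C=np.array([.557,-.341]);a=np.radians(71.5);P=C+.0537*np.array([np.cos(a),np.sin(a)])
go([((*P,.24),71.5,-35,6),((*P,.125),71.5,-35,5)])
E
```

```text
[ 0.44556528 -0.25796322  0.26354181] [ 0.44896945 -0.24751481  0.27904156] [-0.3   0.28  1.77 -0.67  1.19  0.31] 0.04794805347984893 29.986101239919662 30.4 [[0.258, 0.949, -0.179], [0.774, -0.314, -0.55], [-0.578, 0.003, -0.816]]
[0.003, 0.0221, 0.0056, 0.0007, 0.0015, 0.0007, 0.0031, 0.0221, 0.0055, 0.0007, 0.0015, 0.0007, 0.003, 0.0221, 0.0056, 0.0007, 0.0015, 0.0007, 0.0031, 0.0221, 0.0055, 0.0007, 0.0015, 0.0007, 0.0031, 0.0221, 0.0055, 0.0007, 0.0015, 0.0007, 0.003, 0.0221, 0.0055, 0.0007, 0.0015, 0.0007]
  end TCP [ 0.5706 -0.3004  0.2245] z axis [-0.182 -0.544 -0.819]
[0.0132, 0.0, 0.0188, 0.0, 0.0, 0.0, 0.0132, 0.0, 0.0189, 0.0, 0.0, 0.0, 0.0132, 0.0, 0.0188, 0.0, 0.0, 0.0, 0.0132, 0.0, 0.0189, 0.0, 0.0, 0.0, 0.0132, 0.0, 0.0188, 0.0, 0.0, 0.0]
  end TCP [ 0.5706 -0.3004  0.1095] z axis [-0.182 -0.544 -0.819]
```

View pics/w4.png

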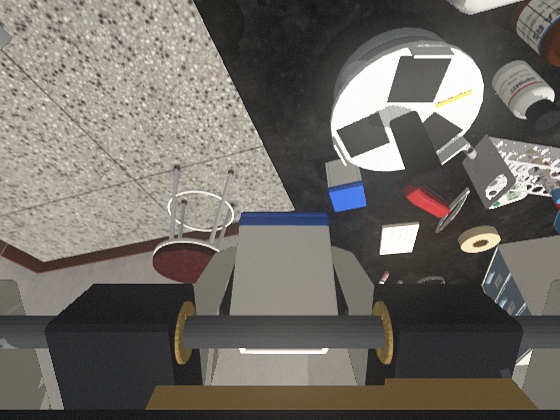

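The jar hangs bottom-down in the grip, with its blue rim at (284,218). The carousel is at (405,100) and jar B at (346,185).

>>> {"fn": "arm_command", "kwargs": {
  "motion": [0.003,0.0221,0.0056,0,0.0015,0,0.003,0.0221,0.0056,0,0.0015,0,0.003,0.0221,0.0056,0,0.0015,0,0.003,0.0221,0.0055,0,0.0015,0,0.003,0.0221,0.0055,0,0.0015,0,0.003,0.0221,0.0055,0,0.0015,0,0,0,0,0,0,0]
}}

```text
time: 31.15
position: [0.571, -0.3054, 0.2245]
orientation: [0.774, 0.559, -0.241, 0.174]
ft_force: [-0.2, -0.5, -1.6]
width: 0.0475
grasp_force: 30.0
```

>>> {"fn": "arm_command", "kwargs": {
  "motion": [0.0132,0,0.0188,0,0,0,0.0132,0,0.0188,0,0,0,0.0132,0,0.0188,0,0,0,0.0132,0,0.0188,0,0,0,0.01,0,0.014,0,0,0,0,0,0,0,0,0]
}}

```text
time: 31.75
position: [0.5692, -0.3036, 0.1148]
orientation: [0.774, 0.559, -0.242, 0.173]
ft_force: [-0.3, -0.8, -0.4]
width: 0.0477
grasp_force: 30.0
```

```bash
python3 - <<'E'
from h import *
s=bot.observe();q=R.from_quat(s["orientation"]);g=s["position"]-q.apply([0,0,.019]);print(s["position"],g,s["joints"].round(2),s["width"],s["ft_force"],s["time"],q.as_matrix().round(3).tolist())
C=np.array([.557,-.341]);a=np.radians(71.5);P=C+.0537*np.array([np.cos(a),np.sin(a)]);print(P-g[:2])
go([((*P,.108),71.5,-35,4)])
p,d,c=grab("top");cv2.imwrite("pics/t2.png",cv2.resize(p[130:270,240:400,::-1],None,fx=4,fy=4))
E
```

```text
[ 0.56917703 -0.30358539  0.11482822] [ 0.5726022  -0.29334774  0.1304634 ] [-0.32  0.69  1.52 -0.71  1.06  0.4 ] 0.04769545195204748 [-0.26485482 -0.78440244 -0.39439167] 31.75 [[0.258, 0.949, -0.18], [0.781, -0.315, -0.539], [-0.568, -0.002, -0.823]]
[0.00143706 0.00327272]
[0.0039, 0.0001, 0.0041, 0.0, -0.0016, 0.0008, 0.0039, 0.0001, 0.0041, 0.0, -0.0016, 0.0008, 0.0039, 0.0001, 0.0041, 0.0, -0.0016, 0.0008, 0.0039, 0.0001, 0.0041, 0.0, -0.0016, 0.0008]
  end TCP [ 0.5706 -0.3004  0.0925] z axis [-0.182 -0.544 -0.819]
```

View pics/t2.png

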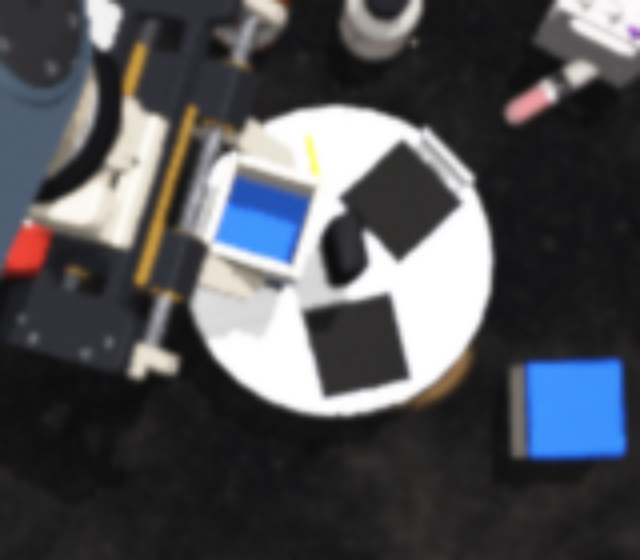

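The top crop shows the jar mouth-up over pad1 at (265,215), lined up with the pad and clear of the handle at (345,250).

>>> {"fn": "arm_command", "kwargs": {
  "motion": [0.0039,0,0.0041,0,0,0,0.0039,0,0.0041,0,0,0,0.0039,0,0.0041,0,0,0,0.0039,0,0.0041,0,0,0,0,0,0,0,0,0]
}}

```text
time: 32.3
position: [0.5714, -0.3005, 0.0937]
orientation: [0.774, 0.559, -0.241, 0.175]
ft_force: [0.4, 0.8, -1.1]
width: 0.0477
grasp_force: 30.0
```

>>> {"fn": "arm_command", "kwargs": {
  "motion": [0.0017,0,0.0025,0,0,0,0.0011,0,0.0016,0,0,0,0,0,0,0,0,0]
}}

```text
time: 32.6
position: [0.5716, -0.3008, 0.0894]
orientation: [0.774, 0.559, -0.241, 0.175]
ft_force: [-0.0, -0.1, -1.4]
width: 0.0478
grasp_force: 30.0
```

>>> {"fn": "arm_command", "kwargs": {
  "motion": [0.0011,0,0.0016,0,0,0,0,0,0,0,0,0]
}}

```text
time: 32.8
position: [0.5716, -0.3008, 0.0875]
orientation: [0.774, 0.559, -0.241, 0.175]
ft_force: [-1.0, 0.2, -0.7]
width: 0.048
grasp_force: 30.0
```

>>> {"fn": "arm_command", "kwargs": {
  "motion": [0.0006,0,0.0008,0,0,0,0,0,0,0,0,0]
}}

```text
time: 33.0
position: [0.5717, -0.3007, 0.0866]
orientation: [0.774, 0.559, -0.241, 0.175]
ft_force: [0.5, -0.0, -1.6]
width: 0.0478
grasp_force: 30.0
```

>>> {"fn": "arm_command", "kwargs": {
  "motion": [0.001,0,0.0014,0,0,0,0,0,0,0,0,0]
}}

```text
time: 33.2
position: [0.5716, -0.3007, 0.0847]
orientation: [0.774, 0.559, -0.241, 0.175]
ft_force: [-0.1, -0.1, -1.1]
width: 0.0478
grasp_force: 30.0
```

>>> {"fn": "arm_command", "kwargs": {
  "motion": [0.0006,0,0.0008,0,0,0,0,0,0,0,0,0]
}}

```text
time: 33.4
position: [0.5716, -0.3006, 0.0838]
orientation: [0.774, 0.559, -0.241, 0.175]
ft_force: [0.3, -0.6, -1.0]
width: 0.0477
grasp_force: 30.0
```

>>> {"fn": "arm_command", "kwargs": {
  "motion": [0.0006,0,0.0008,0,0,0,0,0,0,0,0,0]
}}

```text
time: 33.6
position: [0.5716, -0.3006, 0.0828]
orientation: [0.774, 0.559, -0.241, 0.175]
ft_force: [-0.8, 0.5, -1.7]
width: 0.048
grasp_force: 30.0
```

>>> {"fn": "arm_command", "kwargs": {
  "motion": [0.0006,0,0.0008,0,0,0,0,0,0,0,0,0]
}}

```text
time: 33.8
position: [0.5718, -0.3006, 0.0822]
orientation: [0.774, 0.559, -0.241, 0.175]
ft_force: [0.3, 1.0, 0.9]
width: 0.0478
grasp_force: 30.0
```

>>> {"fn": "arm_command", "kwargs": {
  "motion": [0.0006,0,0.0008,0,0,0,0,0,0,0,0,0]
}}

```text
time: 34.0
position: [0.5719, -0.3006, 0.082]
orientation: [0.774, 0.558, -0.241, 0.175]
ft_force: [-1.5, 4.5, 9.4]
width: 0.0481
grasp_force: 30.0
```

>>> {"fn": "arm_command", "kwargs": {
  "motion": [0.0003,0,0.0004,0,0,0,0,0,0,0,0,0]
}}

```text
time: 34.2
position: [0.5719, -0.3006, 0.0819]
orientation: [0.774, 0.558, -0.241, 0.176]
ft_force: [-2.3, 5.5, 11.9]
width: 0.048
grasp_force: 30.0
```

>>> {"fn": "arm_command", "kwargs": {
  "motion": [-0.0006,0,-0.0008,0,0,0,0,0,0,0,0,0]
}}

```text
time: 34.4
position: [0.5718, -0.3006, 0.082]
orientation: [0.774, 0.559, -0.241, 0.175]
ft_force: [-1.3, 2.6, 7.1]
width: 0.0477
grasp_force: 30.0
```

>>> {"fn": "arm_command", "kwargs": {
  "motion": [0,0,0,0,0,0,0,0,0,0,0,0,0,0,0,0,0,0,0,0,0,0,0,0],
  "gripper": -0.5
}}

```text
time: 34.8
position: [0.5717, -0.3006, 0.0812]
orientation: [0.774, 0.559, -0.241, 0.175]
ft_force: [-0.3, 0.2, 0.5]
width: 0.069
grasp_force: 0.0
```

>>> {"fn": "arm_command", "kwargs": {
  "motion": [0,0,-0.02,0,0,0,0,0,-0.035,0,0,0,0,0,-0.04,0,0,0,0,0,-0.045,0,0,0,0,0,-0.05,0,0,0,0,0,-0.03,0,0,0,0,0,0,0,0,0]
}}

```text
time: 35.5
position: [0.6126, -0.1801, 0.2662]
orientation: [0.774, 0.559, -0.238, 0.177]
ft_force: [-0.4, -0.1, 0.5]
width: 0.0695
grasp_force: 0.0
```

```bash
cat >> h.py <<'E'
def tops(n="top"):
    p,d,c=grab(n);W=cloud(d,c)
    for k in blobs(hsv(p,(100,150,60),(120,255,255)),80):
        (x,y),wh,a=cv2.minAreaRect(k)
        w=W[int(y),int(x)]
        if w[0]>.62 or w[1]<-.8 or w[1]>.0: continue
        b=plane(cv2.boxPoints(((x,y),wh,a)),.062,c)[:,:2];e=b[1]-b[0]
        print("blue px",(round(x),round(y)),"w",w.round(4),"at .062",b.mean(0).round(4),"yaw",np.degrees(np.arctan2(e[1],e[0])).round(1),np.linalg.norm(np.diff(b,axis=0),axis=1)[:2].round(4))
    return p,d,c,W
E
python3 - <<'E'
from h import *
s=bot.observe();q=R.from_quat(s["orientation"]);print(s["position"],s["width"],s["time"],s["joints"].round(2))
p,d,c,W=tops()
r=np.hypot(W[...,0]-.5712,W[...,1]+.2983);m=(d>0)&(r<.045)&(W[...,2]>.11)&(W[...,2]<.14);print("rim",W[m].mean(0),W[m].min(0),W[m].max(0),m.sum())
r=np.hypot(W[...,0]-.557,W[...,1]+.341);g=(d>0)&(r<.078)&(abs(W[...,2]-.0657)<.008)
A=np.c_[W[g][:,:2]-[.557,-.341],np.ones(g.sum())];print("plane",np.linalg.lstsq(A,W[g][:,2],rcond=None)[0])
B=np.array([.477,-.462])
go([((.42,-.40,.30),40,0,12),((*(B-[.10,0]),.22),0,45,8)])
E
```

```text
[ 0.61264007 -0.18007182  0.2661891 ] 0.06951472548519473 35.5 [-0.12  0.56  1.34 -0.6   1.41  0.35]
blue px (401, 60) w [ 0.4607 -0.2677  1.1253] at .062 [ 0.8375 -0.5118] yaw -89.9 [0.1705 0.1155]
blue px (384, 232) w [ 0.48   -0.4602  0.0617] at .062 [ 0.479  -0.4611] yaw -91.3 [0.051 0.051]
blue px (303, 185) w [ 0.5792 -0.299   0.0725] at .062 [ 0.5785 -0.2994] yaw -18.0 [0.0321 0.0379]
rim [ 0.5732182  -0.3007045   0.12494199] [ 0.54439833 -0.33519456  0.11000631] [ 0.60274709 -0.2700218   0.13774677] 245
plane [-0.00078055  0.00365491  0.06533972]
[-0.0192, -0.0097, 0.0117, 0.0143, 0.0489, 0.0446, -0.0201, -0.0086, 0.0108, 0.0143, 0.0489, 0.0446, -0.021, -0.0075, 0.0099, 0.0143, 0.0489, 0.0446, -0.0218, -0.0063, 0.0089, 0.0143, 0.0489, 0.0446, -0.0224, -0.0052, 0.0078, 0.0143, 0.0489, 0.0446, -0.0229, -0.0041, 0.0068, 0.0143, 0.0489, 0.0446, -0.0234, -0.0029, 0.0056, 0.0143, 0.0489, 0.0446, -0.0238, -0.0017, 0.0045, 0.0143, 0.0489, 0.0446]
[-0.024, -0.0006, 0.0032, 0.0143, 0.0489, 0.0446, -0.024, 0.0006, 0.002, 0.0143, 0.0489, 0.0446, -0.0241, 0.0018, 0.0008, 0.0143, 0.0489, 0.0446, -0.024, 0.0028, -0.0005, 0.0143, 0.0489, 0.0446]
  end TCP [ 0.42  -0.4    0.281] z axis [-0. -0. -1.]
[-0.0073, 0.0032, 0.0099, -0.0342, 0.0941, 0.0827, -0.0081, 0.0037, 0.0091, -0.0342, 0.0941, 0.0827, -0.0086, 0.0041, 0.0083, -0.0342, 0.0941, 0.0827, -0.009, 0.0048, 0.0074, -0.0342, 0.0941, 0.0827, -0.0093, 0.0055, 0.0065, -0.0342, 0.0941, 0.0827, -0.0095, 0.0061, 0.0057, -0.0342, 0.0941, 0.0827, -0.0095, 0.007, 0.0048, -0.0342, 0.0941, 0.0827, -0.0094, 0.0077, 0.0039, -0.0342, 0.0941, 0.0827]
  end TCP [ 0.3904 -0.462   0.2066] z axis [ 0.707  0.    -0.707]
```

Jar 1 stands 3 mm from pad1's centre, and the carousel is still level. Jar B is next, using the same approach.

>>> {"fn": "arm_command", "kwargs": {
  "motion": [-0.0192,-0.0097,0.0117,0.0143,0.0489,0.0446,-0.02,-0.0086,0.0108,0.0143,0.0489,0.0446,-0.021,-0.0075,0.01,0.0143,0.0489,0.0446,-0.0218,-0.0063,0.009,0.0143,0.0489,0.0446,-0.0224,-0.0052,0.0078,0.0143,0.0489,0.0446,-0.023,-0.004,0.0068,0.0143,0.0489,0.0446,-0.0234,-0.003,0.0056,0.0143,0.0489,0.0446,-0.0238,-0.0017,0.0045,0.0143,0.0489,0.0446]
}}

```text
time: 36.35
position: [0.4804, -0.3287, 0.2717]
orientation: [0.901, 0.421, -0.083, 0.058]
ft_force: [-0.7, -0.4, 1.0]
width: 0.0698
grasp_force: 0.0
```

>>> {"fn": "arm_command", "kwargs": {
  "motion": [-0.024,-0.0006,0.003,0.0143,0.0489,0.0446,-0.024,0.0006,0.002,0.0143,0.0489,0.0446,-0.024,0.0018,0.001,0.0143,0.0489,0.0446,-0.024,0.0028,0,0.0143,0.0489,0.0446]
}}

```text
time: 36.75
position: [0.4173, -0.4013, 0.278]
orientation: [0.94, 0.34, -0.001, -0.002]
ft_force: [1.1, 0.8, -0.0]
width: 0.0701
grasp_force: 0.0
```

>>> {"fn": "arm_command", "kwargs": {
  "motion": [-0.0073,0.0032,0.01,-0.0342,0.0941,0.0827,-0.008,0.0037,0.009,-0.0342,0.0941,0.0827,-0.0086,0.004,0.0083,-0.0342,0.0941,0.0827,-0.009,0.0048,0.0074,-0.0342,0.0941,0.0827,-0.0093,0.0055,0.0065,-0.0342,0.0941,0.0827,-0.0095,0.006,0.0057,-0.0342,0.0941,0.0827,-0.0095,0.007,0.0048,-0.0342,0.0941,0.0827,-0.0094,0.0077,0.004,-0.0342,0.0941,0.0827]
}}

```text
time: 37.55
position: [0.3875, -0.4627, 0.2033]
orientation: [0.924, -0.004, 0.382, -0.0]
ft_force: [0.2, -0.2, 0.6]
width: 0.0694
grasp_force: 0.0
```

```bash
python3 - <<'E'
from h import *
s=bot.observe();print(s["position"],s["joints"].round(2),s["width"],s["time"])
tops("top")
p,d,c=grab("wrist");m=hsv(p,(100,150,60),(120,255,255))
W=cloud(d,c);m=m&((abs(W[...,2]-.062)<.012)&(d>0)).astype(np.uint8)*255
for k in blobs(m,200)[:2]:
    b=plane(k.reshape(-1,2),.062,c)[:,:2].astype(np.float32);print("wrist",cv2.minAreaRect(b))
B=np.array([.478,-.4615]);t=Rt(-2,45).apply([0,0,1]);J=np.array([*B,.036])
go([(J-.10*t,-2,45,5),(J,-2,45,4)])
E
```

```text
[ 0.38746092 -0.46273633  0.20328691] [-1.27  0.39  1.87  1.02  0.91 -0.36] 0.06940217556631158 37.55
blue px (384, 232) w [ 0.48   -0.4602  0.0619] at .062 [ 0.479  -0.4611] yaw -91.3 [0.051 0.051]
blue px (303, 185) w [ 0.5787 -0.2989  0.0762] at .062 [ 0.5784 -0.2993] yaw -18.4 [0.0323 0.0379]
wrist ((0.47564104199409485, -0.46235549449920654), (0.047635577619075775, 0.04930458217859268), 88.93418884277344)
[-0.0103, -0.0003, 0.0202, -0.005, 0.0009, 0.0027, -0.0103, -0.0004, 0.0201, -0.005, 0.0009, 0.0027, -0.0104, -0.0004, 0.0201, -0.005, 0.0009, 0.0027, -0.0103, -0.0005, 0.0202, -0.005, 0.0009, 0.0027, -0.0104, -0.0006, 0.0201, -0.005, 0.0009, 0.0027]
  end TCP [ 0.4208 -0.4595  0.0933] z axis [ 0.707 -0.024 -0.707]
[0.0, 0.0, 0.025, 0.0, 0.0, 0.0, 0.0, 0.0, 0.025, 0.0, 0.0, 0.0, 0.0, 0.0, 0.025, 0.0, 0.0, 0.0, 0.0, 0.0, 0.025, 0.0, 0.0, 0.0]
  end TCP [ 0.4914 -0.4619  0.0225] z axis [ 0.707 -0.024 -0.707]
```

>>> {"fn": "arm_command", "kwargs": {
  "motion": [-0.0103,-0.0004,0.02,-0.003,0,0.002,-0.0103,-0.0004,0.02,-0.003,0,0.002,-0.0103,-0.0004,0.02,-0.003,0,0.002,-0.0103,-0.0004,0.02,-0.003,0,0.002,-0.0103,-0.0004,0.02,-0.003,0,0.002,0,0,0,0,0,0]
}}

```text
time: 38.25
position: [0.4232, -0.4588, 0.0953]
orientation: [0.925, -0.007, 0.38, 0.003]
ft_force: [0.2, 0.1, 2.1]
width: 0.0694
grasp_force: 0.0
```

>>> {"fn": "arm_command", "kwargs": {
  "motion": [0,0,0.025,0,0,0,0,0,0.025,0,0,0,0,0,0.025,0,0,0,0,0,0.02,0,0,0,0,0,0.003,0,0,0,0,0,0,0,0,0]
}}

```text
time: 38.85
position: [0.4924, -0.462, 0.0291]
orientation: [0.924, -0.007, 0.381, 0.005]
ft_force: [0.3, 0.4, 0.3]
width: 0.0694
grasp_force: 0.0
```

>>> {"fn": "arm_command", "kwargs": {
  "motion": [0,0,0,0,0,0,0,0,0,0,0,0,0,0,0,0,0,0,0,0,0,0,0,0,0,0,0,0,0,0,0,0,0,0,0,0],
  "gripper": 1
}}

```text
time: 39.45
position: [0.4923, -0.4624, 0.0291]
orientation: [0.924, -0.008, 0.382, 0.005]
ft_force: [-3.0, 0.2, 6.3]
width: 0.048
grasp_force: 30.0
```

```bash
python3 - <<'E'
from h import *
s=bot.observe();q=R.from_quat(s["orientation"]);g=s["position"]-q.apply([0,0,.019]);print(s["position"],g,s["joints"].round(2),s["width"],s["grasp_force"],s["time"])
F=np.array([.43,-.62])
go([((*g[:2],.13),0,45,3),((*F,.20),34,0,8),((*F,.15),34,-45,6),((*F,.060),34,-45,3)])
E
```

```text
[ 0.49226858 -0.46241606  0.02908775] [ 0.47886513 -0.46211201  0.04255085] [-1.08  0.76  1.8   1.4   0.67 -0.69] 0.04798496134801422 29.952616423834115 39.45
[0.0206, 0.0, -0.0207, 0.0053, 0.0007, -0.0037, 0.0206, 0.0, -0.0206, 0.0053, 0.0007, -0.0037, 0.0206, -0.0001, -0.0206, 0.0053, 0.0007, -0.0037]
  end TCP [ 0.4923 -0.4621  0.1166] z axis [ 0.707 -0.    -0.707]
[0.0, 0.0192, -0.0106, 0.0291, -0.0952, -0.0703, -0.0023, 0.019, -0.0112, 0.0291, -0.0952, -0.0703, -0.0048, 0.0186, -0.0117, 0.0291, -0.0952, -0.0703, -0.0073, 0.0178, -0.0117, 0.0291, -0.0952, -0.0703, -0.0096, 0.0171, -0.0117, 0.0291, -0.0952, -0.0703, -0.0119, 0.0162, -0.0113, 0.0291, -0.0952, -0.0703, -0.014, 0.015, -0.0108, 0.0291, -0.0952, -0.0703, -0.0161, 0.0138, -0.0098, 0.0291, -0.0952, -0.0703]
  end TCP [ 0.43  -0.62   0.181] z axis [ 0. -0. -1.]
[-0.0025, 0.0, 0.0082, 0.0, -0.1309, 0.0, -0.0014, 0.0, 0.0081, 0.0, -0.1309, 0.0, -0.0003, 0.0, 0.0078, 0.0, -0.1309, 0.0, 0.0007, 0.0, 0.0076, 0.0, -0.1309, 0.0, 0.0017, 0.0, 0.007, 0.0, -0.1309, 0.0, 0.0026, 0.0, 0.0065, 0.0, -0.1309, 0.0]
  end TCP [ 0.4189 -0.6275  0.1365] z axis [-0.586 -0.396 -0.707]
[0.0212, 0.0, 0.0212, 0.0001, 0.0, 0.0, 0.0212, 0.0, 0.0212, 0.0001, 0.0, 0.0, 0.0212, 0.0, 0.0212, 0.0001, 0.0, 0.0]
  end TCP [ 0.4189 -0.6275  0.0466] z axis [-0.586 -0.395 -0.707]
```

>>> {"fn": "arm_command", "kwargs": {
  "motion": [0.0206,0,-0.0206,0,0,0,0.0206,0,-0.0206,0,0,0,0.0206,0,-0.0206,0,0,0]
}}

```text
time: 39.75
position: [0.4923, -0.4616, 0.1165]
orientation: [0.925, -0.008, 0.381, 0.005]
ft_force: [0.6, -0.1, -0.4]
width: 0.048
grasp_force: 29.9
```

>>> {"fn": "arm_command", "kwargs": {
  "motion": [0,0.0192,-0.0106,0.0291,-0.0952,-0.0703,-0.0023,0.019,-0.0112,0.0291,-0.0952,-0.0703,-0.0048,0.0186,-0.0117,0.0291,-0.0952,-0.0703,-0.0073,0.0178,-0.0117,0.0291,-0.0952,-0.0703,-0.0096,0.017,-0.0117,0.0291,-0.0952,-0.0703,-0.012,0.0162,-0.0113,0.0291,-0.0952,-0.0703,-0.014,0.015,-0.0108,0.0291,-0.0952,-0.0703,-0.016,0.0138,-0.0098,0.0291,-0.0952,-0.0703]
}}

```text
time: 40.55
position: [0.4266, -0.6174, 0.1801]
orientation: [0.959, 0.282, -0.0, 0.001]
ft_force: [0.3, 0.1, -1.5]
width: 0.048
grasp_force: 29.9
```

>>> {"fn": "arm_command", "kwargs": {
  "motion": [-0.0025,0,0.0082,0,-0.1309,0,-0.0014,0,0.008,0,-0.1309,0,0,0,0.0078,0,-0.1309,0,0,0,0.0076,0,-0.1309,0,0.0017,0,0.007,0,-0.1309,0,0.0026,0,0.0065,0,-0.1309,0,0,0,0,0,0,0]
}}

```text
time: 41.25
position: [0.4166, -0.6214, 0.1309]
orientation: [0.886, 0.262, -0.367, 0.106]
ft_force: [-0.1, 0.2, -2.0]
width: 0.048
grasp_force: 29.9
```

>>> {"fn": "arm_command", "kwargs": {
  "motion": [0.0212,0,0.0212,0,0,0,0.0212,0,0.0212,0,0,0,0.0212,0,0.0212,0,0,0,0,0,0,0,0,0]
}}

```text
time: 41.65
position: [0.4145, -0.623, 0.0416]
orientation: [0.888, 0.26, -0.365, 0.105]
ft_force: [-0.1, 0.5, -1.2]
width: 0.0477
grasp_force: 29.9
```

```bash
python3 - <<'E'
from h import *
s=bot.observe();q=R.from_quat(s["orientation"]);g=s["position"]-q.apply([0,0,.019]);print(s["position"],g,s["joints"].round(2),s["width"],s["grasp_force"],s["time"],q.as_matrix()[:,[1,2]].round(3).tolist())
p,q=go([((g[0],g[1],.030),34,-45,3)])
E
```

```text
[ 0.41446421 -0.6229883   0.04163405] [ 0.42573169 -0.61582964  0.05515431] [-0.79  1.05  1.07 -0.79  1.33  0.53] 0.04771879410441987 29.948206529952586 41.65 [[0.539, -0.593], [-0.842, -0.377], [-0.003, -0.712]]
[0.0059, 0.0001, 0.006, -0.0064, -0.0021, -0.0051, 0.0058, 0.0002, 0.0059, -0.0064, -0.0021, -0.0051, 0.0059, 0.0001, 0.006, -0.0064, -0.0021, -0.0051]
  end TCP [ 0.4146 -0.6233  0.0165] z axis [-0.586 -0.395 -0.707]
```

>>> {"fn": "arm_command", "kwargs": {
  "motion": [0.0059,0,0.0059,0,0,0,0.0059,0,0.0059,0,0,0,0.0059,0,0.0059,0,0,0,0,0,0,0,0,0]
}}

```text
time: 42.05
position: [0.4162, -0.6237, 0.0196]
orientation: [0.887, 0.26, -0.365, 0.108]
ft_force: [-0.6, 0.2, -0.8]
width: 0.048
grasp_force: 29.9
```

>>> {"fn": "arm_command", "kwargs": {
  "motion": [0.0014,0,0.0014,0,0,0,0.0007,0,0.0007,0,0,0,0,0,0,0,0,0]
}}

```text
time: 42.35
position: [0.4166, -0.6241, 0.0176]
orientation: [0.887, 0.26, -0.365, 0.109]
ft_force: [0.6, -0.0, -1.4]
width: 0.048
grasp_force: 29.9
```

>>> {"fn": "arm_command", "kwargs": {
  "motion": [0.0011,0,0.0011,0,0,0,0,0,0,0,0,0]
}}

```text
time: 42.55
position: [0.4165, -0.624, 0.0158]
orientation: [0.887, 0.26, -0.365, 0.109]
ft_force: [-0.4, 0.5, -1.2]
width: 0.0476
grasp_force: 29.9
```

>>> {"fn": "arm_command", "kwargs": {
  "motion": [0.0008,0,0.0008,0,0,0,0,0,0,0,0,0]
}}

```text
time: 42.75
position: [0.4164, -0.624, 0.0145]
orientation: [0.887, 0.26, -0.365, 0.109]
ft_force: [0.0, 0.2, -0.3]
width: 0.0477
grasp_force: 29.9
```

>>> {"fn": "arm_command", "kwargs": {
  "motion": [0.001,0,0.001,0,0,0,0,0,0,0,0,0]
}}

```text
time: 42.95
position: [0.4164, -0.624, 0.0131]
orientation: [0.887, 0.26, -0.365, 0.109]
ft_force: [0.1, 0.6, -0.7]
width: 0.048
grasp_force: 29.9
```

>>> {"fn": "arm_command", "kwargs": {
  "motion": [0.0008,0,0.0008,0,0,0,0,0,0,0,0,0]
}}

```text
time: 43.15
position: [0.4164, -0.624, 0.012]
orientation: [0.887, 0.26, -0.365, 0.109]
ft_force: [-0.1, -0.2, -1.3]
width: 0.0481
grasp_force: 29.9
```

>>> {"fn": "arm_command", "kwargs": {
  "motion": [0,0,0,0,0,0,0,0,0,0,0,0,0,0,0,0,0,0,0,0,0,0,0,0],
  "gripper": -0.5
}}

```text
time: 43.55
position: [0.4165, -0.6241, 0.0123]
orientation: [0.887, 0.26, -0.365, 0.109]
ft_force: [-0.8, 0.0, 0.1]
width: 0.0694
grasp_force: 0.0
```

>>> {"fn": "arm_command", "kwargs": {
  "motion": [0,0,-0.025,0,0,0,0,0,-0.04,0,0,0,0,0,-0.05,0,0,0,0,0,-0.05,0,0,0,0,0,-0.04,0,0,0,0,0,0,0,0,0]
}}

```text
time: 44.15
position: [0.5421, -0.5442, 0.1627]
orientation: [0.888, 0.26, -0.363, 0.112]
ft_force: [-0.0, -0.1, 1.2]
width: 0.0698
grasp_force: 0.0
```

```bash
python3 - <<'E'
from h import *
s=bot.observe();print(s["position"],s["joints"].round(2),s["width"],s["time"])
p,d,c=grab("wrist")
W=cloud(d,c);m=((d>0)&(W[...,2]>.04)&(W[...,2]<.06)&(np.hypot(W[...,0]-.42,W[...,1]+.63)<.09)).astype(np.uint8)
for k in blobs(m)[:2]:
    r=cv2.minAreaRect(plane(k.reshape(-1,2),.048,c)[:,:2].astype(np.float32)); print(r,cv2.boundingRect(k),np.median(W[m>0],axis=0))
for k in blobs(hsv(p,(100,150,40),(120,255,255)),200): print("blue",cv2.boundingRect(k))
E
```

```text
[ 0.54212794 -0.54416401  0.16265582] [-0.61  1.02  0.81 -0.71  1.63  0.47] 0.0697945468283916 44.15
((0.41924458742141724, -0.5729770064353943), (0.07362541556358337, 0.04890842363238335), 33.47017288208008) (217, 179, 50, 36) [ 0.42279723 -0.57198208  0.04820459]
```

```bash
python3 - <<'E'
from h import *
p,d,c=grab("wrist");cv2.imwrite("pics/w5.png",p[:,:,::-1]);W=cloud(d,c)
m=((d>0)&(W[...,2]>.043)&(W[...,2]<.053)&(np.hypot(W[...,0]-.42,W[...,1]+.57)<.09)).astype(np.uint8)
k=blobs(m)[0];print(cv2.minAreaRect(plane(k.reshape(-1,2),.048,c)[:,:2].astype(np.float32)),cv2.boxPoints(cv2.minAreaRect(plane(k.reshape(-1,2),.048,c)[:,:2].astype(np.float32))).round(4).tolist())
E
```

```text
((0.41705021262168884, -0.5707957148551941), (0.06976114958524704, 0.048402078449726105), 34.37223434448242) [[0.37459999322891235, -0.5705000162124634], [0.4018999934196472, -0.6104999780654907], [0.4595000147819519, -0.5710999965667725], [0.43220001459121704, -0.5310999751091003]]
```

View pics/w5.png

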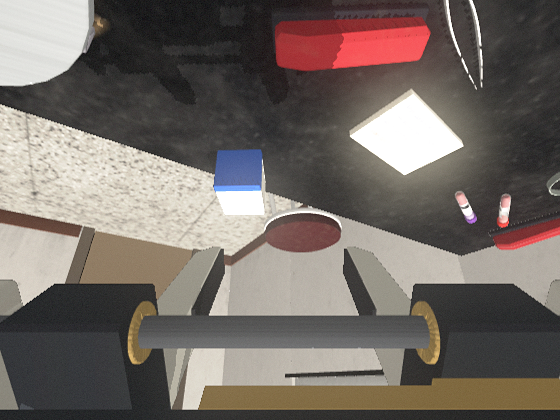

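The jar was knocked about 5 cm sideways after I released it. It still lies on the table with its blue bottom towards the gripper, at (240,180), so I'll regrasp it at its new position.

```bash
python3 - <<'E'
from h import *
J=np.array([.414,-.576,.026]);t=Rt(34,60).apply([0,0,1])
go([((.42,-.57,.20),34,0,8),(J-.12*t+[0,0,.025],34,60,9),(J-.06*t,34,60,3)])
E
```

```text
[-0.0119, -0.0054, 0.0084, -0.0006, 0.0977, -0.0028, -0.0126, -0.0054, 0.0071, -0.0006, 0.0977, -0.0028, -0.0133, -0.0054, 0.0056, -0.0006, 0.0977, -0.0028, -0.0137, -0.0055, 0.004, -0.0006, 0.0977, -0.0028, -0.014, -0.0056, 0.0026, -0.0006, 0.0977, -0.0028, -0.0142, -0.0056, 0.001, -0.0006, 0.0977, -0.0028, -0.0142, -0.0056, -0.0006, -0.0006, 0.0977, -0.0028, -0.0141, -0.0057, -0.0022, -0.0006, 0.0977, -0.0028]
  end TCP [ 0.42  -0.57   0.181] z axis [-0.  0. -1.]
[-0.0103, 0.0002, 0.0098, 0.0, 0.1163, 0.0, -0.0113, 0.0002, 0.0082, 0.0, 0.1163, 0.0, -0.0122, 0.0001, 0.0066, 0.0, 0.1163, 0.0, -0.0129, 0.0002, 0.0049, 0.0, 0.1163, 0.0, -0.0134, 0.0002, 0.0032, 0.0, 0.1163, 0.0, -0.0136, 0.0002, 0.0013, 0.0, 0.1163, 0.0, -0.0137, 0.0002, -0.0006, 0.0, 0.1163, 0.0, -0.0136, 0.0002, -0.0024, 0.0, 0.1163, 0.0]
[-0.0132, 0.0001, -0.0042, 0.0, 0.1163, 0.0]
  end TCP [ 0.3415 -0.6249  0.1014] z axis [ 0.718  0.484 -0.5  ]
[-0.0072, 0.0, 0.0242, -0.0001, 0.0001, -0.0001, -0.0072, 0.0, 0.0241, -0.0001, 0.0001, -0.0001, -0.0072, 0.0001, 0.0242, -0.0001, 0.0001, -0.0001]
  end TCP [ 0.3846 -0.5959  0.0465] z axis [ 0.718  0.484 -0.5  ]
```

>>> {"fn": "arm_command", "kwargs": {
  "motion": [-0.012,-0.0054,0.0084,0,0.0977,-0.0028,-0.0126,-0.0054,0.007,0,0.0977,-0.0028,-0.0133,-0.0054,0.0056,0,0.0977,-0.0028,-0.0137,-0.0055,0.004,0,0.0977,-0.0028,-0.014,-0.0056,0.0026,0,0.0977,-0.0028,-0.0142,-0.0056,0.001,0,0.0977,-0.0028,-0.0142,-0.0056,-0.0006,0,0.0977,-0.0028,-0.014,-0.0057,-0.0022,0,0.0977,-0.0028]
}}

```text
time: 45.05
position: [0.4175, -0.5702, 0.1801]
orientation: [0.957, 0.29, 0.001, -0.004]
ft_force: [0.3, 0.2, -0.6]
width: 0.07
grasp_force: 0.0
```

>>> {"fn": "arm_command", "kwargs": {
  "motion": [-0.0103,0,0.0098,0,0.1163,0,-0.0113,0,0.0082,0,0.1163,0,-0.0122,0,0.0066,0,0.1163,0,-0.013,0,0.005,0,0.1163,0,-0.0134,0,0.0032,0,0.1163,0,-0.0136,0,0.0013,0,0.1163,0,-0.0137,0,-0.0006,0,0.1163,0,-0.0136,0,-0.0024,0,0.1163,0]
}}

```text
time: 45.85
position: [0.3471, -0.6171, 0.1082]
orientation: [0.855, 0.257, 0.431, -0.134]
ft_force: [0.6, -0.2, -0.6]
width: 0.0702
grasp_force: 0.0
```

>>> {"fn": "arm_command", "kwargs": {
  "motion": [-0.0132,0,-0.0042,0,0.1163,0,-0.0072,0,0.0242,0,0,0,-0.0072,0,0.0242,0,0,0,-0.0072,0,0.024,0,0,0,0,0,0,0,0,0]
}}

```text
time: 46.35
position: [0.3825, -0.5912, 0.0428]
orientation: [0.829, 0.249, 0.477, -0.151]
ft_force: [0.0, 0.2, -0.7]
width: 0.0695
grasp_force: 0.0
```

```bash
python3 - <<'E'
from h import *
s=bot.observe();print(s["position"],s["joints"].round(2),s["width"],s["time"],R.from_quat(s["orientation"]).as_matrix()[:,[1,2]].round(3).tolist())
J=np.array([.414,-.576,.026]);go([(J,34,60,3)])
p,d,c=grab("wrist");cv2.imwrite("pics/w6.png",p[:,:,::-1])
E
```

```text
[ 0.38254022 -0.59115947  0.04277273] [-1.39  1.09  1.16  0.92  1.53 -0.76] 0.06946893316907721 46.35 [[0.557, 0.717], [-0.831, 0.488], [-0.013, -0.499]]
[0.0009, 0.0017, 0.0191, -0.0013, -0.0006, -0.0042, 0.0009, 0.0018, 0.0191, -0.0013, -0.0006, -0.0042, 0.0009, 0.0016, 0.0191, -0.0013, -0.0006, -0.0042]
  end TCP [ 0.4276 -0.5668  0.0165] z axis [ 0.718  0.484 -0.5  ]
```

View pics/w6.png

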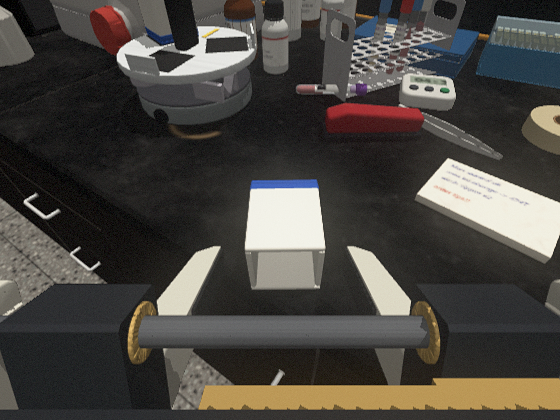

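The lying jar sits between the fingers at (285,235), with its mouth towards the gripper.

>>> {"fn": "arm_command", "kwargs": {
  "motion": [0.0009,0.0015,0.019,0,0,-0.004,0.0009,0.0015,0.019,0,0,-0.004,0.0009,0.0015,0.019,0,0,-0.004,0,0,0,0,0,0]
}}

```text
time: 46.8
position: [0.4294, -0.5669, 0.0191]
orientation: [0.827, 0.256, 0.478, -0.146]
ft_force: [-0.3, 0.2, -0.2]
width: 0.0697
grasp_force: 0.0
```

>>> {"fn": "arm_command", "kwargs": {
  "motion": [0,0,0,0,0,0,0,0,0,0,0,0,0,0,0,0,0,0,0,0,0,0,0,0,0,0,0,0,0,0,0,0,0,0,0,0],
  "gripper": 1
}}

```text
time: 47.4
position: [0.4272, -0.5697, 0.0209]
orientation: [0.828, 0.256, 0.478, -0.144]
ft_force: [-2.2, -0.5, 2.3]
width: 0.0477
grasp_force: 30.0
```

```bash
python3 - <<'E'
from h import *
s=bot.observe();q=R.from_quat(s["orientation"]);g=s["position"]-q.apply([0,0,.019]);print(s["position"],g,s["joints"].round(2),s["width"],s["grasp_force"],s["time"])
C=np.array([.557,-.341]);a=np.radians(-48.5);e=np.array([np.cos(a),np.sin(a)]);P=C+.045*e;G=P+(g[2]-.024)*e;print("pad3",P,"grasp tgt",G)
go([((*g[:2],.20),34,60,5),((.45,-.55,.28),0,10,10),((*(G+.03*e),.26),-48.5,-30,10)])
E
```

```text
[ 0.42719488 -0.5697279   0.02088625] [ 0.41355304 -0.57891931  0.03039509] [-1.32  1.1   1.18  0.96  1.46 -0.78] 0.047725450857910356 29.984253672882915 47.4
pad3 [ 0.5868179  -0.37470301] grasp tgt [ 0.59105542 -0.37949265]
[0.0294, 0.0002, -0.017, 0.0001, 0.0001, 0.0013, 0.0293, 0.0002, -0.0169, 0.0001, 0.0001, 0.0013, 0.0294, 0.0001, -0.017, 0.0001, 0.0001, 0.0013, 0.0294, 0.0, -0.017, 0.0001, 0.0001, 0.0013, 0.0294, 0.0001, -0.017, 0.0001, 0.0001, 0.0013]
  end TCP [ 0.4272 -0.5697  0.1906] z axis [ 0.718  0.484 -0.5  ]
[0.0076, 0.0003, -0.0001, -0.0351, -0.0846, 0.0501, 0.0076, -0.0002, -0.0008, -0.0351, -0.0846, 0.0501, 0.0074, -0.0006, -0.0017, -0.0351, -0.0846, 0.0501, 0.0072, -0.001, -0.0025, -0.0351, -0.0846, 0.0501, 0.0068, -0.0013, -0.0032, -0.0351, -0.0846, 0.0501, 0.0065, -0.0016, -0.0041, -0.0351, -0.0846, 0.0501, 0.0059, -0.0018, -0.0047, -0.0351, -0.0846, 0.0501, 0.0054, -0.0021, -0.0055, -0.0351, -0.0846, 0.0501]
[0.0048, -0.0021, -0.0062, -0.0351, -0.0846, 0.0501, 0.0041, -0.0023, -0.0067, -0.0351, -0.0846, 0.0501]
  end TCP [ 0.4533 -0.55    0.2613] z axis [ 0.174  0.    -0.985]
[0.0143, -0.0151, 0.0047, 0.015, -0.0656, 0.085, 0.0132, -0.0164, 0.004, 0.015, -0.0656, 0.085, 0.0121, -0.0174, 0.0033, 0.015, -0.0656, 0.085, 0.0108, -0.0185, 0.0027, 0.015, -0.0656, 0.085, 0.0094, -0.0195, 0.0023, 0.015, -0.0656, 0.085, 0.0078, -0.0202, 0.0019, 0.015, -0.0656, 0.085, 0.0063, -0.0209, 0.0017, 0.015, -0.0656, 0.085, 0.0045, -0.0214, 0.0016, 0.015, -0.0656, 0.085]
[0.0029, -0.0219, 0.0015, 0.015, -0.0656, 0.085, 0.0012, -0.0221, 0.0017, 0.015, -0.0656, 0.085]
  end TCP [ 0.6047 -0.3948  0.2435] z axis [-0.332  0.375 -0.866]
```

>>> {"fn": "arm_command", "kwargs": {
  "motion": [0.0294,0,-0.017,0,0,0,0.0294,0,-0.017,0,0,0,0.0294,0,-0.017,0,0,0,0.0294,0,-0.017,0,0,0,0.0294,0,-0.017,0,0,0,0,0,0,0,0,0]
}}

```text
time: 48.0
position: [0.4274, -0.5699, 0.1952]
orientation: [0.827, 0.258, 0.478, -0.141]
ft_force: [0.4, -0.0, -1.5]
width: 0.048
grasp_force: 30.0
```

>>> {"fn": "arm_command", "kwargs": {
  "motion": [0.0076,0,0,-0.0351,-0.0846,0.0501,0.0076,0,-0.0008,-0.0351,-0.0846,0.0501,0.0074,-0.0006,-0.0017,-0.0351,-0.0846,0.0501,0.0072,-0.001,-0.0025,-0.0351,-0.0846,0.0501,0.0068,-0.0013,-0.0032,-0.0351,-0.0846,0.0501,0.0065,-0.0016,-0.004,-0.0351,-0.0846,0.0501,0.006,-0.0018,-0.0047,-0.0351,-0.0846,0.0501,0.0054,-0.002,-0.0055,-0.0351,-0.0846,0.0501]
}}

```text
time: 48.8
position: [0.4485, -0.5525, 0.2453]
orientation: [0.984, 0.054, 0.17, -0.028]
ft_force: [0.2, -0.2, -1.6]
width: 0.0483
grasp_force: 30.0
```

>>> {"fn": "arm_command", "kwargs": {
  "motion": [0.0048,-0.002,-0.0062,-0.0351,-0.0846,0.0501,0.004,-0.0023,-0.0067,-0.0351,-0.0846,0.0501,0.0143,-0.015,0.0047,0.015,-0.0656,0.085,0.0132,-0.0164,0.004,0.015,-0.0656,0.085,0.012,-0.0174,0.0033,0.015,-0.0656,0.085,0.0108,-0.0185,0.0027,0.015,-0.0656,0.085,0.0094,-0.0195,0.0023,0.015,-0.0656,0.085,0.0078,-0.02,0.002,0.015,-0.0656,0.085]
}}

```text
time: 49.6
position: [0.5428, -0.4552, 0.2478]
orientation: [0.961, -0.245, -0.11, -0.064]
ft_force: [0.8, 0.3, -0.4]
width: 0.0483
grasp_force: 30.0
```

>>> {"fn": "arm_command", "kwargs": {
  "motion": [0.0063,-0.021,0.0017,0.015,-0.0656,0.085,0.0045,-0.0214,0.0016,0.015,-0.0656,0.085,0.003,-0.022,0.0015,0.015,-0.0656,0.085,0.0012,-0.022,0.0017,0.015,-0.0656,0.085,0,0,0,0,0,0]
}}

```text
time: 50.1
position: [0.605, -0.3913, 0.2385]
orientation: [0.881, -0.395, -0.237, -0.105]
ft_force: [0.2, 0.9, -2.4]
width: 0.0478
grasp_force: 30.0
```

```bash
python3 - <<'E'
from h import *
s=bot.observe();q=R.from_quat(s["orientation"]);g=s["position"]-q.apply([0,0,.019]);print(s["position"],g,s["joints"].round(2),s["width"],s["grasp_force"],s["time"],q.as_matrix().round(3).tolist())
G=np.array([.5911,-.3795]);go([((*G,.22),-48.5,-30,4),((*G,.125),-48.5,-30,5)])
E
```

```text
[ 0.60496003 -0.39126842  0.23848542] [ 0.61133371 -0.39835297  0.25492273] [-0.67  1.02  0.53  0.1   2.1   1.77] 0.04780953335429977 29.980482403188944 50.1 [[0.575, -0.746, -0.335], [-0.646, -0.666, 0.373], [-0.502, 0.002, -0.865]]
[-0.0016, 0.0006, 0.011, 0.001, 0.0004, 0.0007, -0.0015, 0.0006, 0.011, 0.001, 0.0004, 0.0007, -0.0016, 0.0006, 0.011, 0.001, 0.0004, 0.0007, -0.0016, 0.0007, 0.011, 0.001, 0.0004, 0.0007]
  end TCP [ 0.5848 -0.3724  0.2036] z axis [-0.332  0.374 -0.866]
[0.0095, 0.0, 0.0165, 0.0, 0.0, 0.0, 0.0095, 0.0, 0.0164, 0.0, 0.0, 0.0, 0.0095, 0.0, 0.0165, 0.0, 0.0, 0.0, 0.0095, 0.0, 0.0164, 0.0, 0.0, 0.0, 0.0095, -0.0001, 0.0165, 0.0, 0.0, 0.0]
  end TCP [ 0.5848 -0.3723  0.1085] z axis [-0.332  0.374 -0.866]
```

Reachable. Descend to just above the pad.

>>> {"fn": "arm_command", "kwargs": {
  "motion": [-0.0016,0.0006,0.011,0.001,0,0,-0.0016,0.0006,0.011,0.001,0,0,-0.0016,0.0006,0.011,0.001,0,0,-0.0016,0.0006,0.011,0.001,0,0,0,0,0,0,0,0]
}}

```text
time: 50.6
position: [0.5825, -0.3743, 0.2065]
orientation: [0.882, -0.395, -0.234, -0.106]
ft_force: [0.2, 0.4, -0.3]
width: 0.0477
grasp_force: 30.0
```

>>> {"fn": "arm_command", "kwargs": {
  "motion": [0.0095,0,0.0165,0,0,0,0.0095,0,0.0165,0,0,0,0.0095,0,0.0165,0,0,0,0.0095,0,0.0165,0,0,0,0.008,0,0.0138,0,0,0,0,0,0,0,0,0]
}}

```text
time: 51.2
position: [0.5832, -0.374, 0.1129]
orientation: [0.881, -0.396, -0.235, -0.107]
ft_force: [0.5, 0.9, -0.4]
width: 0.0479
grasp_force: 30.0
```

```bash
python3 - <<'E'
from h import *
s=bot.observe();q=R.from_quat(s["orientation"]);g=s["position"]-q.apply([0,0,.019]);print(s["position"],g,s["joints"].round(2),s["width"],s["ft_force"],s["time"])
G=np.array([.5911,-.3795]);go([((*G,.108),-48.5,-30,4)])
p,d,c=grab("top");cv2.imwrite("pics/t3.png",cv2.resize(p[130:270,240:400,::-1],None,fx=4,fy=4))
E
```

```text
[ 0.58324924 -0.37401917  0.11293154] [ 0.5895235  -0.38112492  0.12939793] [-0.67  1.02  0.83  0.09  1.81  1.74] 0.047864937697651745 [ 0.49233214  0.8705091  -0.43762506] 51.2
[0.0026, -0.0006, 0.0047, -0.0001, -0.0003, 0.0006, 0.0027, -0.0005, 0.0046, -0.0001, -0.0003, 0.0006, 0.0026, -0.0006, 0.0047, -0.0001, -0.0003, 0.0006, 0.0026, -0.0005, 0.0046, -0.0001, -0.0003, 0.0006]
  end TCP [ 0.5848 -0.3724  0.0916] z axis [-0.331  0.374 -0.866]
```

View pics/t3.png

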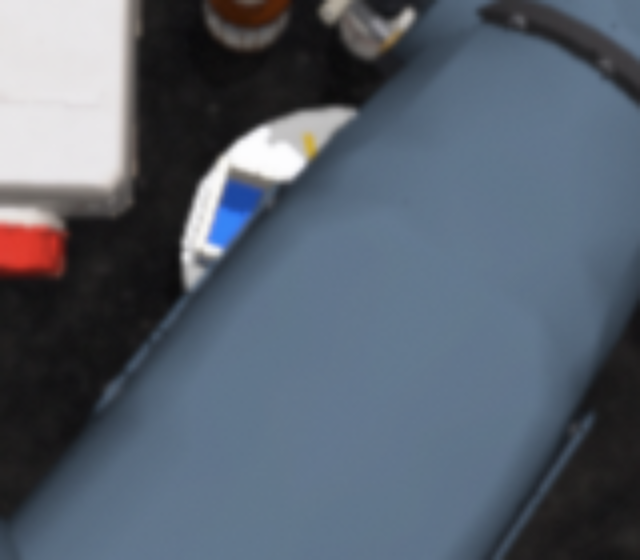

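The arm hides pad3 in this view. Jar 1 is still in place at (235,215). I'll lower carefully and watch the force.

>>> {"fn": "arm_command", "kwargs": {
  "motion": [0.0026,-0.0005,0.0047,0,0,0,0.0026,-0.0005,0.0047,0,0,0,0.0026,-0.0005,0.0047,0,0,0,0.0026,-0.0005,0.0047,0,0,0,0,0,0,0,0,0]
}}

```text
time: 51.75
position: [0.5851, -0.3725, 0.0931]
orientation: [0.882, -0.396, -0.234, -0.106]
ft_force: [-0.7, 0.0, -0.6]
width: 0.0479
grasp_force: 30.0
```

>>> {"fn": "arm_command", "kwargs": {
  "motion": [0.0015,0,0.0026,0,0,0,0.001,0,0.0017,0,0,0,0,0,0,0,0,0]
}}

```text
time: 52.05
position: [0.5854, -0.3728, 0.0888]
orientation: [0.882, -0.396, -0.234, -0.106]
ft_force: [0.1, -0.0, -1.6]
width: 0.0477
grasp_force: 30.0
```

>>> {"fn": "arm_command", "kwargs": {
  "motion": [0.0008,0,0.0013,0,0,0,0,0,0,0,0,0]
}}

```text
time: 52.25
position: [0.5854, -0.3729, 0.0874]
orientation: [0.882, -0.396, -0.234, -0.106]
ft_force: [-0.1, -0.6, -0.6]
width: 0.048
grasp_force: 30.0
```

>>> {"fn": "arm_command", "kwargs": {
  "motion": [0.0005,0,0.0009,0,0,0,0,0,0,0,0,0]
}}

```text
time: 52.45
position: [0.5854, -0.3728, 0.0864]
orientation: [0.882, -0.396, -0.234, -0.106]
ft_force: [0.1, -0.1, -0.9]
width: 0.0476
grasp_force: 30.0
```

>>> {"fn": "arm_command", "kwargs": {
  "motion": [0.001,0,0.0017,0,0,0,0,0,0,0,0,0]
}}

```text
time: 52.65
position: [0.5854, -0.3728, 0.0842]
orientation: [0.882, -0.396, -0.234, -0.106]
ft_force: [-0.5, 0.4, -0.8]
width: 0.048
grasp_force: 30.0
```

>>> {"fn": "arm_command", "kwargs": {
  "motion": [0.0005,0,0.0009,0,0,0,0,0,0,0,0,0]
}}

```text
time: 52.85
position: [0.5855, -0.3729, 0.0834]
orientation: [0.882, -0.396, -0.234, -0.106]
ft_force: [0.2, 0.5, -1.0]
width: 0.0475
grasp_force: 30.0
```

>>> {"fn": "arm_command", "kwargs": {
  "motion": [0.0005,0,0.0009,0,0,0,0,0,0,0,0,0]
}}

```text
time: 53.05
position: [0.5855, -0.3729, 0.0832]
orientation: [0.882, -0.396, -0.233, -0.106]
ft_force: [-0.0, -0.2, 4.2]
width: 0.0479
grasp_force: 30.0
```

>>> {"fn": "arm_command", "kwargs": {
  "motion": [0.0005,0,0.0009,0,0,0,0,0,0,0,0,0]
}}

```text
time: 53.25
position: [0.5856, -0.373, 0.083]
orientation: [0.882, -0.396, -0.233, -0.106]
ft_force: [-1.6, 0.8, 9.7]
width: 0.0477
grasp_force: 30.0
```

>>> {"fn": "arm_command", "kwargs": {
  "motion": [-0.0005,0,-0.0009,0,0,0,0,0,0,0,0,0]
}}

```text
time: 53.45
position: [0.5856, -0.373, 0.0831]
orientation: [0.882, -0.396, -0.233, -0.106]
ft_force: [0.0, -0.7, 6.6]
width: 0.0477
grasp_force: 30.0
```

>>> {"fn": "arm_command", "kwargs": {
  "motion": [0,0,0,0,0,0,0,0,0,0,0,0,0,0,0,0,0,0,0,0,0,0,0,0],
  "gripper": -0.5
}}

```text
time: 53.85
position: [0.5854, -0.3728, 0.0822]
orientation: [0.882, -0.396, -0.234, -0.106]
ft_force: [-0.6, -0.1, 0.1]
width: 0.0695
grasp_force: 0.0
```

>>> {"fn": "arm_command", "kwargs": {
  "motion": [0,0,-0.02,0,0,0,0,0,-0.03,0,0,0,0,0,-0.03,0,0,0,-0.02,0,-0.03,0,0,0,-0.02,0,-0.03,0,0,0,-0.02,0,-0.03,0,0,0,0,0,0,0,0,0]
}}

```text
time: 54.55
position: [0.6073, -0.3977, 0.2656]
orientation: [0.883, -0.396, -0.23, -0.105]
ft_force: [0.4, 0.1, 0.5]
width: 0.0698
grasp_force: 0.0
```

```bash
python3 - <<'E'
from h import *
s=bot.observe();print(s["position"],s["joints"].round(2),s["width"],s["time"])
go([((.45,-.45,.32),-10,0,8),((.44,-.05,.32),0,0,12)])
E
```

```text
[ 0.60730496 -0.39772403  0.26563676] [-0.68  1.02  0.46  0.1   2.16  1.77] 0.06979565023835584 54.55
[-0.0093, 0.0194, 0.0003, -0.0218, 0.0612, -0.0818, -0.0109, 0.0184, 0.0001, -0.0218, 0.0612, -0.0818, -0.0122, 0.0175, -0.0004, -0.0218, 0.0612, -0.0818, -0.0136, 0.0162, -0.0008, -0.0218, 0.0612, -0.0818, -0.0148, 0.0151, -0.0015, -0.0218, 0.0612, -0.0818, -0.0158, 0.0137, -0.0021, -0.0218, 0.0612, -0.0818, -0.0167, 0.0123, -0.003, -0.0218, 0.0612, -0.0818, -0.0174, 0.011, -0.0038, -0.0218, 0.0612, -0.0818]
  end TCP [ 0.45  -0.45   0.301] z axis [-0.  0. -1.]
[-0.0066, -0.0327, 0.0, 0.0, 0.0, -0.0145, -0.0061, -0.0328, 0.0, 0.0, 0.0, -0.0145, -0.0057, -0.0328, 0.0, 0.0, 0.0, -0.0145, -0.0052, -0.033, 0.0, 0.0, 0.0, -0.0145, -0.0047, -0.033, 0.0, 0.0, 0.0, -0.0145, -0.0042, -0.0331, 0.0, 0.0, 0.0, -0.0145, -0.0037, -0.0331, 0.0, 0.0, 0.0, -0.0145, -0.0033, -0.0332, 0.0, 0.0, 0.0, -0.0145]
[-0.0027, -0.0332, 0.0001, 0.0, 0.0, -0.0145, -0.0023, -0.0333, 0.0, 0.0, 0.0, -0.0145, -0.0019, -0.0333, 0.0, 0.0, 0.0, -0.0145, -0.0013, -0.0333, 0.0, 0.0, 0.0, -0.0145]
  end TCP [ 0.44  -0.05   0.301] z axis [-0.  0. -1.]
```

>>> {"fn": "arm_command", "kwargs": {
  "motion": [-0.0093,0.0194,0,-0.0218,0.0612,-0.0818,-0.011,0.0184,0,-0.0218,0.0612,-0.0818,-0.0122,0.0175,0,-0.0218,0.0612,-0.0818,-0.0136,0.0162,-0.001,-0.0218,0.0612,-0.0818,-0.0148,0.015,-0.0015,-0.0218,0.0612,-0.0818,-0.0158,0.0137,-0.002,-0.0218,0.0612,-0.0818,-0.0167,0.0123,-0.003,-0.0218,0.0612,-0.0818,-0.0174,0.011,-0.0038,-0.0218,0.0612,-0.0818]
}}

```text
time: 55.35
position: [0.4486, -0.4495, 0.2957]
orientation: [0.996, -0.085, -0.003, -0.002]
ft_force: [1.1, -0.3, 0.4]
width: 0.0697
grasp_force: 0.0
```

>>> {"fn": "arm_command", "kwargs": {
  "motion": [-0.0066,-0.0327,0,0,0,0,-0.0066,-0.0327,0,0,0,0,-0.0066,-0.0327,0,0,0,0,-0.0066,-0.0327,0,0,0,0,-0.0066,-0.0327,0,0,0,0,-0.0066,-0.0327,0,0,0,0,-0.0066,-0.0327,0,0,0,0,-0.0066,-0.0327,0,0,0,0]
}}

```text
time: 56.15
position: [0.4425, -0.1814, 0.2971]
orientation: [0.996, -0.087, -0.004, -0.003]
ft_force: [-0.6, 0.6, -0.5]
width: 0.0695
grasp_force: 0.0
```

>>> {"fn": "arm_command", "kwargs": {
  "motion": [-0.0066,-0.0327,0,0,0,0,-0.0066,-0.0327,0,0,0,0,-0.0066,-0.0327,0,0,0,0,-0.0066,-0.0327,0,0,0,0,0,0,0,0,0,0,0,0,0,0,0,0]
}}

```text
time: 56.75
position: [0.4395, -0.0492, 0.2981]
orientation: [0.996, -0.086, -0.004, -0.002]
ft_force: [-0.5, 0.1, -0.2]
width: 0.0699
grasp_force: 0.0
```

```bash
python3 - <<'E'
from h import *
p,d,c,W=tops()
for n,P in(("pad1",(.5713,-.2983)),("pad3",(.5868,-.3747)),("pad2",(.5129,-.35))):
    r=np.hypot(W[...,0]-P[0],W[...,1]-P[1]);m=(d>0)&(r<.045)&(W[...,2]>.117)&(W[...,2]<.138)&(np.hypot(W[...,0]-.557,W[...,1]+.341)>.02)
    if m.any():
        v,u=np.nonzero(m);k=cv2.convexHull(plane(np.c_[u,v],.1277,c)[:,:2].astype(np.float32));print(n,P,cv2.minAreaRect(k),np.median(W[m][:,2]),m.sum())
    else: print(n,"none")
# inner blue
for k in blobs(hsv(p,(100,150,60),(120,255,255)),60):
    (x,y),_,_=cv2.minAreaRect(k)
    if 280<x<370 and 150<y<240: print("floor",(x,y),plane((x,y),.07,c).round(4))
r=np.hypot(W[...,0]-.557,W[...,1]+.341);g=(d>0)&(r<.077)&(abs(W[...,2]-.0657)<.008)
A=np.c_[W[g][:,:2]-[.557,-.341],np.ones(g.sum())];print("plane",np.linalg.lstsq(A,W[g][:,2],rcond=None)[0])
v,u=np.nonzero(g);print("plate",cv2.minEnclosingCircle(plane(np.c_[u,v],.0657,c)[:,:2].astype(np.float32)))
y=hsv(p,(20,100,110),(38,255,255))&((d>0)&(r<.078)&(W[...,2]>.05)).astype(np.uint8)*255;v,u=np.nonzero(y);q=plane(np.c_[u,v],.0657,c)[:,:2]
e=q.mean(0)-[.557,-.341];print("stripe yaw",np.degrees(np.arctan2(e[1],e[0])),len(q))
E
```

```text
blue px (303, 185) w [ 0.5783 -0.2988  0.08  ] at .062 [ 0.5784 -0.2995] yaw -18.0 [0.0321 0.0375]
blue px (342, 176) w [ 0.5932 -0.3785  0.0762] at .062 [ 0.5945 -0.3805] yaw -46.3 [0.0293 0.0364]
pad1 (0.5713, -0.2983) ((0.5735673904418945, -0.2982698976993561), (0.04787250608205795, 0.04857625439763069), 71.80949401855469) 0.12620416907047716 209
pad3 (0.5868, -0.3747) ((0.5886304974555969, -0.3749508261680603), (0.04768187180161476, 0.049071479588747025), 41.44668197631836) 0.12594649519267753 219
pad2 none
floor (303.1192321777344, 184.935791015625) [[ 0.5775 -0.2993  0.07  ]]
floor (342.2500305175781, 176.25) [[ 0.5935 -0.3797  0.07  ]]
plane [0.00060914 0.00566185 0.06540978]
plate ((0.5567145943641663, -0.341194748878479), 0.0772479921579361)
stripe yaw 11.541298203975188 13
```

Both jars stand mouth-up within about 2.5 mm of their pad centres. The carousel is level and its stripe is at 11.5°, which matches the base. No third jar is present, so I'm handing in.

```bash
python3 -c "
from station import bot
print(bot.finish_job())"
```

```text
the job is handed in; nothing more can be done
None
```

I handed the job in at about 57 s: the carousel is seated on the base, and both jars present stand mouth-up within about 2.5 mm of the centres of pad1 and pad3. Both reagent bottles were left alone, and the verdict was not shown.

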